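Hang the ladle over the drip tray

ROBOT

A 6-joint arm with a two-finger parallel gripper is mounted at the origin on the work surface. World frame = base frame: x ahead of the robot, y to its left, z up, the work surface at z = 0. Lengths are in m, angles in rad, forces in N, time in s.
With the tool pointing down it reaches from about 0.3 to 0.75 m from the base axis. Payload 8.5 kg.
Tool frame: the origin (TCP) lies between the finger pads; the fingertips stand 11 mm ahead of it and the grasp point (between the pads) lies 8 mm behind it; z points along the fingers, x is the direction in which the jaws open and shut, and the axes are right-handed (so a half turn about z gives the same grasp; the last joint's range is limited). The gripper opens to 85 mm and grips with 20 to 120 N. Pads are 22 mm wide; open, the fingers measure 114 mm over their backs; the gripper's body (76 mm by 85 mm) begins 54 mm behind the grasp point. The pads swing forward as they close: fully open they stand 13 mm farther back than shut.
Start: joints at [0.936, 0.381, 1.297, -0, 1.464, -0.215], TCP at [0.224, 0.502, 0.242] pointing down, gripper open.
Joint ranges: [-3.11, 3.11], [-0.89, 2.33], [0.22, 2.48], [-1.42, 4.56], [0.17, 2.85], [-2.88, 2.88]. Speed limits (rad/s): [2.39, 2.39, 3.14, 3.14, 3.14, 3.14].

INTERFACE

Orientations are given as a 3x3 rotation matrix whose columns are the frame's x, y, z axes.
In Python, from station import robot gives the robot as it stands.
- The arm moves only by the tool servo_tool, never from a script. Its argument "increments" is a list that holds one entry, the list of rows, each a list of 7 numbers: the shift along the tool's x, y, z scaled (see below), then the turn, a rotation vector about the tool's x, y, z scaled (see below), then the opening, from 0 (shut) to 1 (fully open). In form: [[[dx, dy, dz, ax, ay, az, gripper], ...]]. A call has 1 to 10 rows; each row shifts and turns the commanded pose from where the row before left it, along the tool's axes as they then stand; what a row does not reach is not made up. The controller multiplies each number of a shift by 120 mm and each number of a turn by 2 pi rad. A row lasts 1/12 s, in which the tool goes at most 41.7 mm and 7.16 degrees, less where a joint would pass 70% of its speed; a pose out of reach is approached as far as the arm can. A call with a number of a shift or a turn outside -1 to 1 is refused whole. A call with a gripper value outside its range is refused whole. The fingers move at their own pace and stop on an object; "squeeze" is the grip in N (left out, the last holds). Time passes only in rows, so rows that do not move let the fingers close. It gives the time, the measured TCP pose, the force and the opening at its end, in the units of the state.
- robot.observe(): the state, without advancing time (a new reading comes with each control period).
- robot.grab_frame(name): name is "scene" or "side" or "wrist"; returns the picture (480x640x3 uint8, red, green, blue); there is no depth.
- robot.get_calibration(name): a dict with "fovy" (degrees; the focal length in pixels is half the picture's height over the tangent of half this angle, whatever the lens; pixels are square), "cx", "cy" (the principal point, pixels), "R" (3x3) and "t" (3): a world point X has camera coordinates R X + t; the wrist camera has in their place "hand_eye" (4x4, takes a point from camera to tool coordinates, whose origin is the TCP and whose axes are the tool frame's). Camera axes: x right, y down, z forward; pixel columns grow to the right and rows downward; lengths in m; the calibration is good to about 2 mm. A picture is of the moment at which its call begins: read the wrist's pose just before it. get_calibration takes no time and is no camera call.
- robot.finish_job(): hands the job in, once; it reports no verdict.
The state is a dict: "t": time; "joint_pos": joint angles; "qd": joint speeds; "tau": joint torques, N m; "tool_pos": TCP position; "tcp_rot": TCP orientation; "contact_force": force on the tool from outside, world axes, zero at the start; "moment": the same for the moment, N m; "gripper_width": finger opening in m.
Only numpy, scipy, OpenCV 4.12 (cv2) and the standard library are available. Lean on these libraries where they do the work, as an engineer would, in place of code of your own. Each camera call takes 0.05 s, during which the arm holds its last target.

TASK

First turn the utensil carousel until its one empty hook points straight out over the drip tray, then lift the ladle out of its rest and hang it by its loop on that hook, so that it hangs freely and still over the tray. Do not drop the ladle and do not disturb the other things on the table.

Things in the scene. Friction and masses are not known exactly. Their poses are not given: they have to be found in the camera images.
- stand: Fixed stand of the utensil carousel: round foot 150 mm wide, post 18 mm thick, and at its front a low drip tray. Origin: on the carousel's upright axis at table level; its own -x axis points to the front. The hub is 26 mm wide and ends 30 mm above the hooks' seats. A round plate 146 mm wide on the hub, 170 to 175 mm below the seats, steadies what hangs.
- tray (a point): Middle of the drip tray's floor, 115 mm from the carousel's axis. The tray is part of the stand, 130 mm wide, 100 mm deep, its walls 20 mm high.
- carousel (a joint): Angle of the carousel (rad), growing counter-clockwise from above. At 0 or any whole turn the one empty hook points along the stand's -x, over the middle of the tray. It turns endlessly both ways, rubs (about 0.1 N m) and stays where left; push it by a hook's wire. Five equal hooks, 72 degrees apart; the other four carry utensils that swing and hang 170 to 195 mm down.
- hook_zone (a point): Fixed point on the stand, 80 mm in front of the axis, 285 mm above the table: below or at the seat of a hook turned to the front. Hook: wire 6 mm thick, sloping down 14 mm from the hub to its seat 80 mm from the axis (at 60 mm it is 4 mm above the seat), then up to a tip 100 mm out, its top 24 mm above the seat's centre line. That line is 285 to 310 mm above the table (adjustable, NOT reported): find it by touch or by eye.
- rest: Fixed ladle rest of dark sheet steel, 170 mm long, 70 mm wide. Origin: underside, on its centre line, 33 mm (along its -x) short of the point below ladle_grip at the start. The ladle leans in it 45 degrees from vertical, its top towards the rest's +x axis. A fork 33 mm wide holds the handle 45 mm further down than ladle_grip; the ladle lifts straight up out of it.
- ladle_grip (a point): The ladle's handle, at the point to grip: a steel strap 14 mm wide (ladle y) and 6 mm thick (ladle x). Axes of the ladle: z runs up along the handle to the loop, x is the normal of strap and loop, and the bowl (72 mm wide, 32 mm deep) juts out to -x at the foot, its underside 145 mm below this point. The strap reaches from 125 mm below to 53 mm above this point. About 0.13 kg, 250 mm long.
- ladle_loop (a point): Inner top of the hanging loop at the end of the ladle's handle, 100 mm above ladle_grip along the ladle's z axis. Wire 5 mm thick; the opening is 26 mm wide (ladle y) and about 45 mm high, reaching down from this point, and one looks through it along the ladle's x axis.
- spice_jar: Bystander: glass jar with a steel cap, 48 mm wide, 75 mm high, near the middle. Origin: centre of its underside.
- salsa_bowl: Bystander: terracotta bowl, 90 mm wide, 40 mm high, near the middle. Origin: centre of its underside.
- cup: Bystander: plastic cup, 72 mm wide at the rim, 90 mm high, on the right. Origin: centre of its underside.
- tin: Bystander: plain steel can, 74 mm wide, 100 mm high, on the right. Origin: centre of its underside.
- mug: Bystander: white mug, 80 mm wide, 85 mm high, on the left. Origin: centre of its underside.
- oil: Bystander: amber glass bottle, 60 mm wide, 180 mm high, on the left. Origin: centre of its underside.
- ladle: The whole ladle; origin on its handle's line at the level of the bowl's underside, 145 mm below ladle_grip.

How it is judged:
On the way, in this order (a step that is already met when the one before it is completed fails the run):
1. the empty hook points over the drip tray (within 17 degrees), at rest, the ladle still in its rest ((value of joint carousel between -6.58319 and -5.98319 rad or value of joint carousel between -0.3 and 0.3 rad or value of joint carousel between 5.98319 and 6.58319 rad or value of joint carousel between 12.2664 and 12.8664 rad) and velocity of joint carousel between -0.1 and 0.1 rad/s and distance of ladle_grip from where it was at the start of the episode below 0.02 m), for 0.2 s.
2. the ladle is lifted out of its rest (distance of ladle_grip from where it was at the start of the episode above 0.06 m), for 0.2 s.
At the end, for the whole second after the job is handed in: The empty hook points over the tray within 17 degrees and carries the ladle by its loop: loop's inner top 20 to 115 mm in front of the axis, within 35 mm sideways, 275 to 325 mm above the table; handle within 17 degrees of vertical, bowl down; ladle and carousel at rest ((value of joint carousel between -6.58319 and -5.98319 rad or value of joint carousel between -0.3 and 0.3 rad or value of joint carousel between 5.98319 and 6.58319 rad or value of joint carousel between 12.2664 and 12.8664 rad) and x of ladle_loop in the frame of stand between -0.115 and -0.02 m and y of ladle_loop in the frame of stand between -0.035 and 0.035 m and height (world z) of ladle_loop between 0.275 and 0.325 m and angle between ladle_grip's own z axis and vertical below 0.3 rad and z of ladle_grip in the frame of stand below 0.23 m and velocity of joint carousel between -0.1 and 0.1 rad/s and horizontal distance between ladle_loop and ladle_grip below 0.035 m and linear speed of ladle below 0.12 m/s); the robot touches nothing.
It fails at once if the ladle is dropped or laid down (height (world z) of ladle_grip below 0.07 m).
It fails at once if another thing on the table is shifted by more than 40 mm (distance of any of spice_jar, salsa_bowl, cup, tin, mug, oil from where it was at the start of the episode above 0.04 m).
It also fails if it takes over 66 s, if anything falls off the work surface, if the arm or the gripper's body presses on something with over 40 N, if the wrist force passes 120 N, or if a joint passes its speed limit or range.

## Working session

There is one attempt and no reset: what is moved stays moved. The work goes in short steps, Python scripts to look and compute and a tool call to move; the robot and the scene stay as the last step left them, time stands still between calls to the robot, and variables do not carry over. Pictures are saved under pics/ and viewed, and the job is handed in when it is done.

Besides the shell and the picture viewer there is one more tool, called after "Request:" as name(argument=value, ...), one argument or row to a line, values as JSON. servo_tool: Moves the arm, as the interface text tells. Its arguments: {"type":"object","properties":{"increments":{"type":"array"},"squeeze":{"type":"number"}},"required":["increments"]}

```bash
ls; mkdir -p pics; python3 - <<'E'
from station import robot
import cv2
o=robot.observe();print({k:o[k] for k in('t','tool_pos','tcp_rot','gripper_width','contact_force')})
for n in('scene','side','wrist'):
    c=robot.get_calibration(n);print(n,c)
    cv2.imwrite(f'pics/{n}0.png',robot.grab_frame(n)[:,:,::-1])
E
```

```text
pics
{'t': 0.0, 'tool_pos': array([0.22400516, 0.50201866, 0.2417092 ]), 'tcp_rot': array([[ 4.07568740e-01,  9.13174104e-01, -8.81799512e-04],
       [ 9.13173414e-01, -4.07569561e-01, -1.16964178e-03],
       [-1.42748122e-03, -3.28526445e-04, -9.99998927e-01]]), 'gripper_width': 0.08534510484866231, 'contact_force': array([ 0.41462311, -0.35440553, -0.23491435])}
scene {'fovy': 53.37015621672695, 'cx': 316.31043419103327, 'cy': 235.66139097045803, 'R': array([[-0.72405409,  0.6896799 ,  0.00934358],
       [ 0.54312153,  0.57843667, -0.60862962],
       [-0.42516429, -0.43560607, -0.79339944]]), 't': array([ 0.39909088, -0.20149346,  1.66271656])}
side {'fovy': 48.284178586488366, 'cx': 318.60051865043977, 'cy': 238.93674857066682, 'R': array([[ 0.95945328, -0.28181448,  0.00547651],
       [-0.20707069, -0.71789974, -0.66463651],
       [ 0.19123578,  0.63655366, -0.74714678]]), 't': array([-0.55074083,  0.21929507,  1.36116835])}
wrist {'fovy': 66.09356978792619, 'cx': 321.85716068769017, 'cy': 243.6925198135305, 'hand_eye': array([[ 9.99999481e-01,  5.43275700e-04, -8.62179979e-04,
        -1.12046281e-04],
       [-2.43417043e-04,  9.48895734e-01,  3.15589649e-01,
        -8.10413567e-02],
       [ 9.89571091e-04, -3.15589276e-01,  9.48895374e-01,
        -1.32541444e-01],
       [ 0.00000000e+00,  0.00000000e+00,  0.00000000e+00,
         1.00000000e+00]])}
```

View pics/scene0.png

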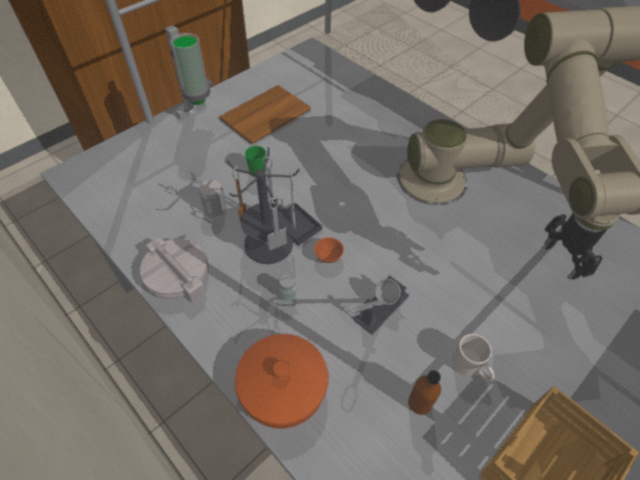

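View pics/side0.png

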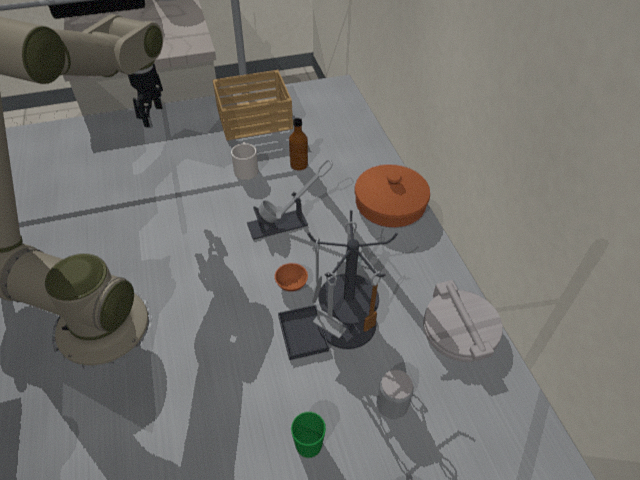

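View pics/wrist0.png

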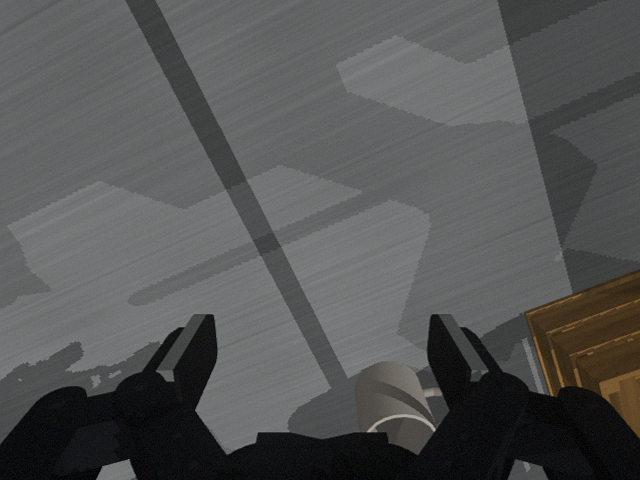

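```bash
cat > h.py <<'E'
import numpy as np, cv2
from station import robot
def K(n):
    c=robot.get_calibration(n); f=240/np.tan(np.radians(c['fovy']/2)); return c,f
def pose(n,o=None):
    c,f=K(n)
    if n!='wrist': return c['R'],c['t'],f,c['cx'],c['cy']
    o=o or robot.observe(); H=c['hand_eye']; T=np.eye(4);T[:3,:3]=o['tcp_rot'];T[:3,3]=o['tool_pos']
    M=np.linalg.inv(T@H); return M[:3,:3],M[:3,3],f,c['cx'],c['cy']
def proj(P,X):
    R,t,f,cx,cy=P; q=R@np.asarray(X,float)+t; return np.array([cx+f*q[0]/q[2],cy+f*q[1]/q[2]])
def ray(P,u,v):
    R,t,f,cx,cy=P; d=R.T@np.array([(u-cx)/f,(v-cy)/f,1]); return -R.T@t,d/np.linalg.norm(d)
def plane(P,u,v,z):
    o,d=ray(P,u,v); return o+d*(z-o[2])/d[2]
def tri(Ps,uvs):
    A=np.zeros((3,3));b=np.zeros(3);rs=[ray(P,*uv) for P,uv in zip(Ps,uvs)]
    for o,d in rs:
        M=np.eye(3)-np.outer(d,d);A+=M;b+=M@o
    X=np.linalg.solve(A,b); return X,[np.linalg.norm((np.eye(3)-np.outer(d,d))@(X-o))*1000 for o,d in rs]
def crop(img,x0,y0,x1,y1,s,name,grid=20):
    c=cv2.resize(img[y0:y1,x0:x1],None,fx=s,fy=s,interpolation=cv2.INTER_CUBIC)
    c=cv2.convertScaleAbs(c,alpha=1.4,beta=10)
    for g in range((x0//grid+1)*grid,x1,grid): cv2.putText(c,str(g),((g-x0)*s-10,10),0,.35,(0,255,255),1);cv2.line(c,((g-x0)*s,12),((g-x0)*s,18),(0,255,255),1)
    for g in range((y0//grid+1)*grid,y1,grid): cv2.putText(c,str(g),(0,(g-y0)*s+4),0,.35,(0,255,255),1);cv2.line(c,(24,(g-y0)*s),(30,(g-y0)*s),(0,255,255),1)
    cv2.imwrite(name,c)
E
python3 - <<'E'
from h import *
a=cv2.imread('pics/scene0.png');b=cv2.imread('pics/side0.png')
crop(a,220,130,350,270,4,'pics/s_car.png');crop(b,270,200,430,350,4,'pics/d_car.png')
crop(a,330,260,430,350,6,'pics/s_rest.png');crop(b,240,150,360,245,6,'pics/d_rest.png')
E
```

```text
(no output)
```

View pics/s_car.png

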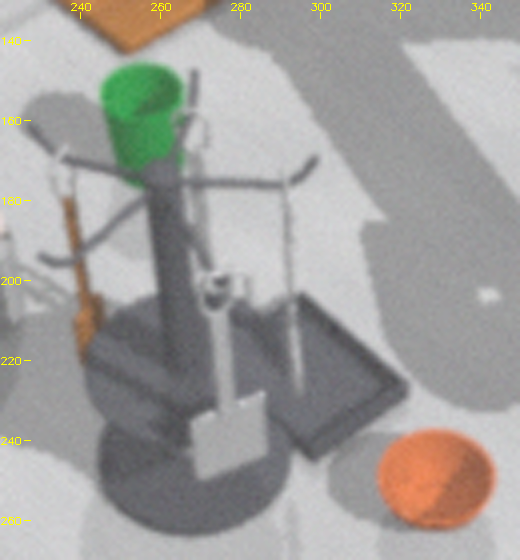

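View pics/d_car.png

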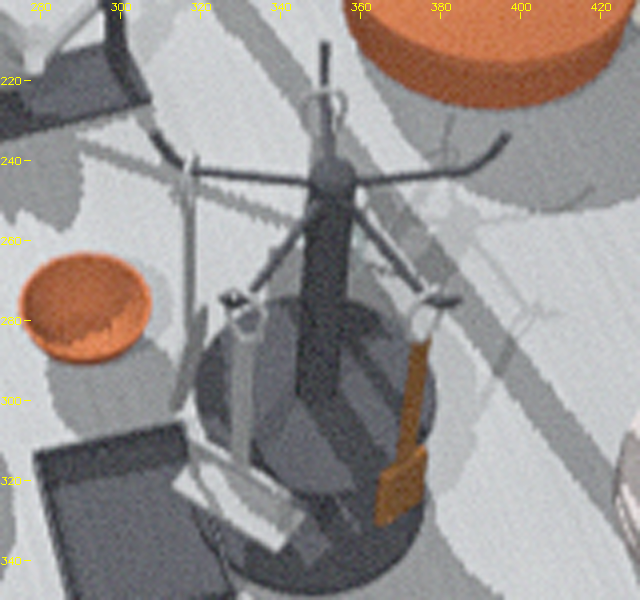

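View pics/s_rest.png

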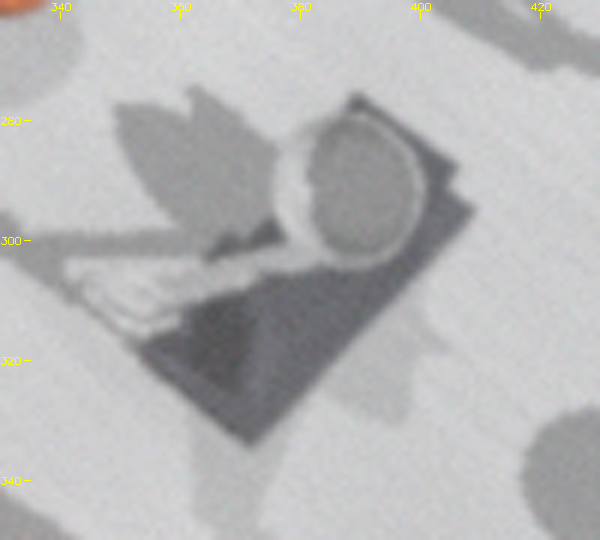

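View pics/d_rest.png

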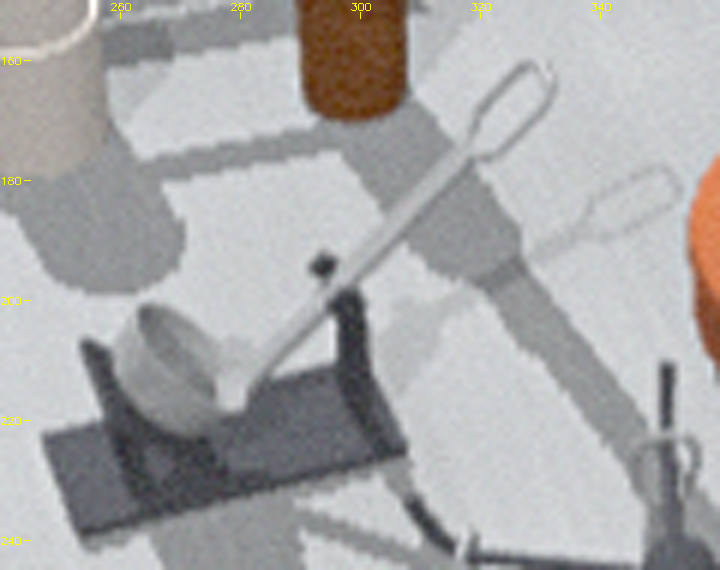

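```bash
python3 - <<'E'
from h import *
np.set_printoptions(precision=4,suppress=True)
S,D=pose('scene'),pose('side')
def T(n,s,d):
    X,e=tri([S,D],[s,d]);print(n,X,np.round(e,1));return X
h=T('hub',(262.5,170),(352.5,244))
T('empty tip',(230,194.5),(396.5,233.5));T('brown tip',(228,161),(384,275))
T('spat tip',(298.5,156.5),(308,233.5));T('back tip',(218,194) if 0 else (194,148),(328,275))
T('bowlend',(213,206),(351,211))
for n,p in dict(a=(296,203),b=(322,227),c=(299,245)).items(): print('tray scene',n,plane(S,*p,.02))
for n,p in dict(a=(279,313),b=(316,306),c=(327,347),d=(290,356)).items(): print('tray side',n,plane(D,*p,.02))
print('foot scene bottom',plane(S,269,262,0),plane(S,244,240,0),'side',plane(D,350,348,0))
T('loop end',(341,302) ,(332,161));
T('rest c1',(371.5,334),(307,225))
T('rest c2',(409,295),(253,240))
T('bowl c',(388,291.5),(268,211))
for n,p in dict(a=(247,222),b=(253.5,239.5),c=(307.5,225)).items(): print('rest side',n,plane(D,*p,.00))
for n,p in dict(a=(389,275.5),b=(409,294.5),c=(371.5,334),d=(342,308)).items(): print('rest scene',n,plane(S,*p,.00))
E
```

```text
hub [ 0.5924 -0.1694  0.3139] [4.7 4.7]
empty tip [ 0.6993 -0.1632  0.3065] [1.2 1.2]
brown tip [ 0.6312 -0.2623  0.3072] [2.1 2.1]
spat tip [ 0.5049 -0.1287  0.3318] [6.2 6.2]
back tip [ 0.5976 -0.297   0.3435] [90.8 90.8]
bowlend [ 0.6888 -0.1193  0.323 ] [74.8 74.8]
tray scene a [ 0.4325 -0.2211  0.02  ]
tray scene b [ 0.4402 -0.0909  0.02  ]
tray scene c [ 0.5401 -0.0885  0.02  ]
tray side a [ 0.4386 -0.1025  0.02  ]
tray side b [ 0.5352 -0.1081  0.02  ]
tray side c [ 0.5274 -0.2307  0.02  ]
tray side d [ 0.4351 -0.2294  0.02  ]
foot scene bottom [ 0.6393 -0.1145  0.    ] [ 0.6424 -0.2315  0.    ] side [ 0.5848 -0.2381  0.    ]
loop end [0.673  0.2094 0.2142] [0.6 0.6]
rest c1 [ 0.5895  0.24   -0.039 ] [18.1 18.1]
rest c2 [ 0.4161  0.2308 -0.0419] [19.9 19.9]
bowl c [0.4873 0.2196 0.0616] [1.6 1.6]
rest side a [0.425  0.2536 0.    ]
rest side b [0.4293 0.1793 0.    ]
rest side c [0.5958 0.1915 0.    ]
rest scene a [0.4117 0.166  0.    ]
rest scene b [ 0.4188  0.2484 -0.    ]
rest scene c [0.5893 0.2578 0.    ]
rest scene d [0.5907 0.1466 0.    ]
```

```bash
python3 - <<'E'
from h import *
S,D=pose('scene'),pose('side')
for im,P,(x0,y0,x1,y1) in(('scene',S,(200,130,350,270)),('side',D,(270,200,430,350))):
    a=cv2.imread(f'pics/{im}0.png'); s=4
    c=cv2.resize(a[y0:y1,x0:x1],None,fx=s,fy=s)
    def dot(X,col): 
        u=(proj(P,X)-[x0,y0]+.5)*s; cv2.circle(c,(int(u[0]),int(u[1])),4,col,1)
    ax=np.array([.598,-.165]);z=.287
    dot([*ax,z+.03],(0,0,255));dot([*ax,0],(0,0,255))
    for k in range(5):
        t=np.radians(72*k); d=np.array([np.cos(t),np.sin(t)])
        for r,h,col in((.08,0,(0,255,0)),(.1,.022,(255,0,255))): dot([*(ax+r*d),z+h],col)
    for dx in(-.05,.05):
        for dy in(-.065,.065): dot([ax[0]-.115+dx,ax[1]+dy,.02],(255,255,0))
    for t in np.arange(0,6.28,.5): dot([ax[0]+.075*np.cos(t),ax[1]+.075*np.sin(t),.0],(0,255,255))
    cv2.imwrite(f'pics/{im}_m.png',c)
E
```

```text
(no output)
```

View pics/scene_m.png

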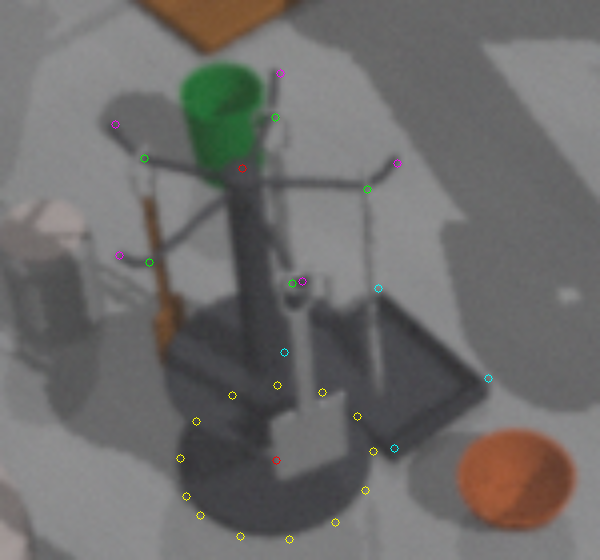

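View pics/side_m.png

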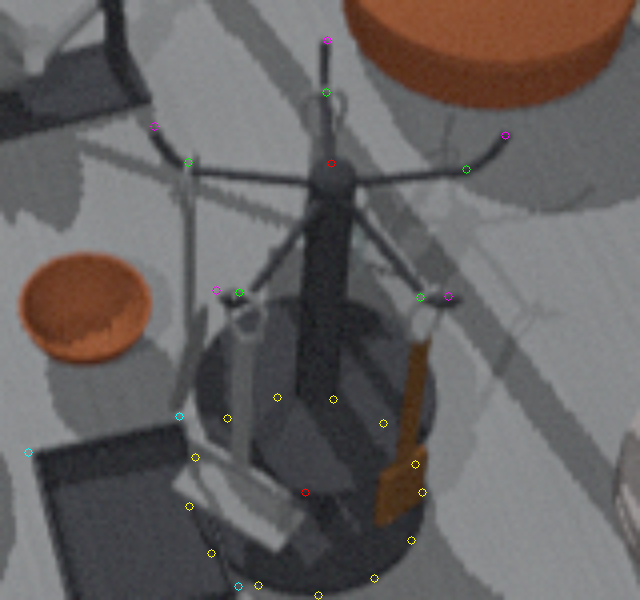

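Request:
servo_tool(
  increments=[
    [[0, 0, -0.333, 0, 0, -0.0167, 0], [0, 0, -0.333, 0, 0, -0.0167, 0], [0, 0, -0.333, 0, 0, -0.0167, 0], [0, 0, -0.333, 0, 0, -0.0167, 0]],
  ],
)

```text
t: 0.48
tool_pos: [0.2238, 0.5018, 0.404]
tcp_rot: [[-0.005, 1.0, -0.0], [1.0, 0.005, -0.0], [-0.0, -0.0, -1.0]]
contact_force: [0.3, 0.3, 0.5]
gripper_width: 0.0386
```

Request:
servo_tool(
  increments=[
    [[-0.268, 0.174, 0, 0, 0, 0, 0], [-0.268, 0.174, 0, 0, 0, 0, 0], [-0.268, 0.174, 0, 0, 0, 0, 0], [-0.268, 0.174, 0, 0, 0, 0, 0], [-0.268, 0.174, 0, 0, 0, 0, 0], [-0.268, 0.174, 0, 0, 0, 0, 0], [-0.268, 0.174, 0, 0, 0, 0, 0], [-0.268, 0.174, 0, 0, 0, 0, 0], [-0.268, 0.174, 0, 0, 0, 0, 0], [-0.268, 0.174, 0, 0, 0, 0, 0]],
  ],
)

```text
t: 1.32
tool_pos: [0.4334, 0.1788, 0.4021]
tcp_rot: [[0.0, 1.0, -0.0], [1.0, -0.0, 0.0], [0.0, -0.0, -1.0]]
contact_force: [0.5, 1.9, 0.0]
gripper_width: -0.0003
```

Request:
servo_tool(
  increments=[
    [[-0.268, 0.174, 0, 0, 0, 0, 0], [-0.268, 0.174, 0, 0, 0, 0, 0], [-0.268, 0.174, 0, 0, 0, 0, 0], [-0.268, 0.174, 0, 0, 0, 0, 0], [-0.268, 0.174, 0, 0, 0, 0, 0], [-0.268, 0.174, 0, 0, 0, 0, 0], [-0.268, 0.174, 0, 0, 0, 0, 0], [-0.268, 0.174, 0, 0, 0, 0, 0], [-0.268, 0.174, 0, 0, 0, 0, 0]],
  ],
)

```text
t: 2.07
tool_pos: [0.6214, -0.1106, 0.4018]
tcp_rot: [[0.0, 1.0, -0.001], [1.0, -0.0, 0.0], [0.0, -0.001, -1.0]]
contact_force: [1.4, 0.2, 0.2]
gripper_width: 0.0002
```

Request:
servo_tool(
  increments=[
    [[-0.262, 0.18, 0, 0, 0, 0, 0], [-0.262, 0.18, 0, 0, 0, 0, 0], [-0.262, 0.18, 0, 0, 0, 0, 0], [0, 0, 0, 0, 0, 0, 0]],
  ],
)

```text
t: 2.4
tool_pos: [0.6851, -0.2081, 0.3864]
tcp_rot: [[0.006, 1.0, -0.029], [1.0, -0.005, 0.013], [0.013, -0.029, -1.0]]
contact_force: [1.7, -1.4, -3.3]
gripper_width: 0.0002
```

```bash
python3 - <<'E'
from h import *
o=robot.observe();print(o['tool_pos'],o['joint_pos'])
P=pose('wrist',o)
a=robot.grab_frame('wrist')[:,:,::-1].copy()
cv2.imwrite('pics/w1.png',a)
for ax in [(.600,-.166)]:
  for z in(.287,):
    for k in range(5):
        t=np.radians(72*k)
        for r,h in((.08,0),(.1,.022)):
            u=proj(P,[ax[0]+r*np.cos(t),ax[1]+r*np.sin(t),z+h]); print(k,u)
            if abs(u).max()<900: cv2.circle(a,(int(u[0]),int(u[1])),4,(0,255,0),1)
    u=proj(P,[*ax,z+.03]);cv2.circle(a,(int(u[0]),int(u[1])),4,(0,0,255),1)
cv2.imwrite('pics/w1m.png',a)
E
```

```text
[ 0.68512001 -0.20807703  0.38642505] [-4.59487688e-01  7.47312250e-01  2.35934354e-01 -7.57462679e-04
  2.18990542e+00 -2.02540222e+00]
0 [383.50758098 245.67808913]
0 [388.20247965 286.65267651]
1 [508.93463517 159.99323697]
1 [559.57941872 173.53771539]
2 [479.46365011  -4.88976036]
2 [526.68813162 -59.63256754]
3 [309.60951835  -4.59517201]
3 [283.77484317 -59.57581928]
4 [264.88018986 161.52114289]
4 [226.58787426 175.74925638]
```

View pics/w1m.png

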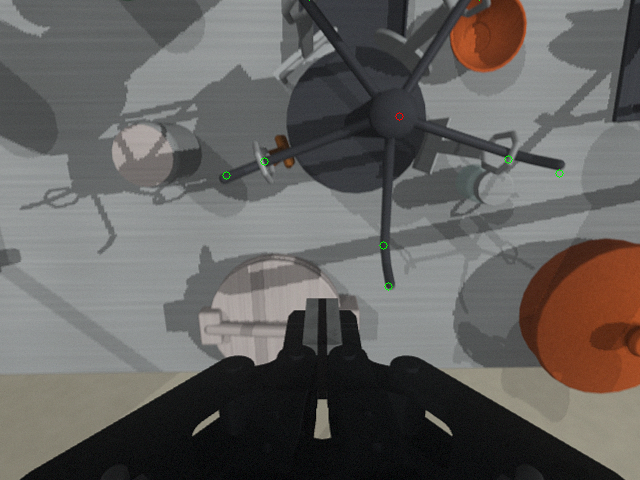

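Request:
servo_tool(
  increments=[
    [[0, 0, 0.2, 0, 0, 0, 0], [0, 0, 0.2, 0, 0, 0, 0], [0, 0, 0.2, 0, 0, 0, 0], [0, 0, 0, 0, 0, 0, 0]],
  ],
)

```text
t: 2.78
tool_pos: [0.6846, -0.2015, 0.3279]
tcp_rot: [[-0.001, 1.0, -0.002], [1.0, 0.001, 0.001], [0.001, -0.002, -1.0]]
contact_force: [0.1, 0.4, -1.8]
gripper_width: 0.0
```

```bash
python3 - <<'E'
import numpy as np
th=np.radians(np.arange(-22,190,4.75)); r=.093
p=r*np.c_[np.cos(th),np.sin(th)];d=np.diff(p,axis=0)/.12
for i,x in enumerate(d[:42]): print(round(np.degrees(th[i+1]),1),f"[{x[1]:.3f}, {x[0]:.3f}, 0, 0, 0, 0, 0],")
E
```

```text
-17.2 [0.061, 0.022, 0, 0, 0, 0, 0],
-12.5 [0.062, 0.016, 0, 0, 0, 0, 0],
-7.8 [0.063, 0.011, 0, 0, 0, 0, 0],
-3.0 [0.064, 0.006, 0, 0, 0, 0, 0],
1.8 [0.064, 0.001, 0, 0, 0, 0, 0],
6.5 [0.064, -0.005, 0, 0, 0, 0, 0],
11.2 [0.063, -0.010, 0, 0, 0, 0, 0],
16.0 [0.062, -0.015, 0, 0, 0, 0, 0],
20.8 [0.061, -0.020, 0, 0, 0, 0, 0],
25.5 [0.059, -0.025, 0, 0, 0, 0, 0],
30.2 [0.057, -0.030, 0, 0, 0, 0, 0],
35.0 [0.054, -0.035, 0, 0, 0, 0, 0],
39.8 [0.051, -0.039, 0, 0, 0, 0, 0],
44.5 [0.048, -0.043, 0, 0, 0, 0, 0],
49.2 [0.044, -0.047, 0, 0, 0, 0, 0],
54.0 [0.040, -0.050, 0, 0, 0, 0, 0],
58.8 [0.036, -0.053, 0, 0, 0, 0, 0],
63.5 [0.031, -0.056, 0, 0, 0, 0, 0],
68.2 [0.026, -0.059, 0, 0, 0, 0, 0],
73.0 [0.021, -0.061, 0, 0, 0, 0, 0],
77.8 [0.016, -0.062, 0, 0, 0, 0, 0],
82.5 [0.011, -0.063, 0, 0, 0, 0, 0],
87.2 [0.006, -0.064, 0, 0, 0, 0, 0],
92.0 [0.000, -0.064, 0, 0, 0, 0, 0],
96.8 [-0.005, -0.064, 0, 0, 0, 0, 0],
101.5 [-0.010, -0.063, 0, 0, 0, 0, 0],
106.2 [-0.015, -0.062, 0, 0, 0, 0, 0],
111.0 [-0.021, -0.061, 0, 0, 0, 0, 0],
115.8 [-0.025, -0.059, 0, 0, 0, 0, 0],
120.5 [-0.030, -0.057, 0, 0, 0, 0, 0],
125.2 [-0.035, -0.054, 0, 0, 0, 0, 0],
130.0 [-0.039, -0.051, 0, 0, 0, 0, 0],
134.8 [-0.043, -0.047, 0, 0, 0, 0, 0],
139.5 [-0.047, -0.044, 0, 0, 0, 0, 0],
144.2 [-0.051, -0.040, 0, 0, 0, 0, 0],
149.0 [-0.054, -0.035, 0, 0, 0, 0, 0],
153.8 [-0.056, -0.031, 0, 0, 0, 0, 0],
158.5 [-0.059, -0.026, 0, 0, 0, 0, 0],
163.2 [-0.061, -0.021, 0, 0, 0, 0, 0],
168.0 [-0.062, -0.016, 0, 0, 0, 0, 0],
172.8 [-0.063, -0.011, 0, 0, 0, 0, 0],
177.5 [-0.064, -0.005, 0, 0, 0, 0, 0],
```

Request:
servo_tool(
  increments=[
    [[0, 0, 0.15, 0, 0, 0, 0], [0, 0, 0.14, 0, 0, 0, 0], [0, 0, 0, 0, 0, 0, 0]],
  ],
)

```text
t: 3.03
tool_pos: [0.6854, -0.2022, 0.2955]
tcp_rot: [[-0.001, 1.0, 0.001], [1.0, 0.001, -0.0], [-0.0, 0.001, -1.0]]
contact_force: [0.7, -0.0, -0.0]
gripper_width: 0.0001
```

Request:
servo_tool(
  increments=[
    [[0.061, 0.022, 0, 0, 0, 0, 0], [0.062, 0.016, 0, 0, 0, 0, 0], [0.063, 0.011, 0, 0, 0, 0, 0], [0.064, 0.006, 0, 0, 0, 0, 0], [0.064, 0.001, 0, 0, 0, 0, 0], [0.064, -0.005, 0, 0, 0, 0, 0], [0.063, -0.01, 0, 0, 0, 0, 0], [0.062, -0.015, 0, 0, 0, 0, 0], [0.061, -0.02, 0, 0, 0, 0, 0], [0.059, -0.025, 0, 0, 0, 0, 0]],
  ],
)

```text
t: 3.87
tool_pos: [0.6827, -0.1275, 0.2949]
tcp_rot: [[-0.0, 1.0, 0.0], [1.0, 0.0, -0.0], [-0.0, 0.0, -1.0]]
contact_force: [0.5, -1.2, -1.0]
gripper_width: 0.0001
```

```bash
python3 - <<'E'
from h import *
cv2.imwrite('pics/w2.png',robot.grab_frame('wrist')[:,:,::-1])
E
```

```text
(no output)
```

View pics/w2.png

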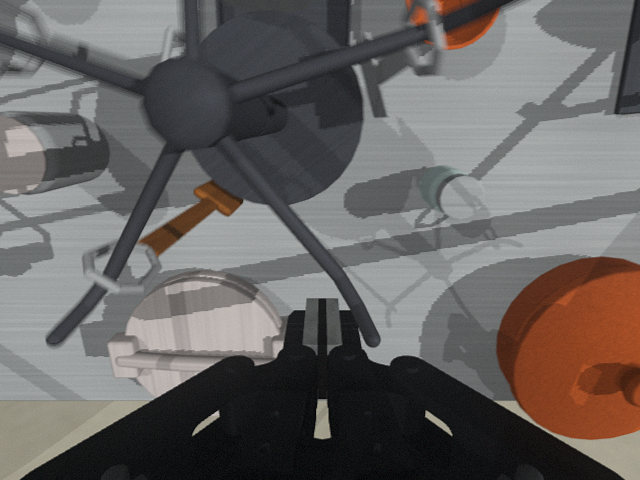

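Request:
servo_tool(
  increments=[
    [[0.057, -0.03, 0, 0, 0, 0, 0], [0.054, -0.035, 0, 0, 0, 0, 0], [0.051, -0.039, 0, 0, 0, 0, 0], [0.048, -0.043, 0, 0, 0, 0, 0], [0.044, -0.047, 0, 0, 0, 0, 0], [0.04, -0.05, 0, 0, 0, 0, 0], [0.036, -0.053, 0, 0, 0, 0, 0], [0.031, -0.056, 0, 0, 0, 0, 0], [0.026, -0.059, 0, 0, 0, 0, 0], [0.021, -0.061, 0, 0, 0, 0, 0]],
  ],
)

```text
t: 4.75
tool_pos: [0.6255, -0.0788, 0.2951]
tcp_rot: [[-0.0, 1.0, 0.001], [1.0, 0.0, -0.0], [-0.0, 0.001, -1.0]]
contact_force: [1.8, -1.3, 0.2]
gripper_width: 0.0
```

```bash
python3 - <<'E'
from h import *
cv2.imwrite('pics/w3.png',robot.grab_frame('wrist')[:,:,::-1])
E
```

```text
(no output)
```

View pics/w3.png

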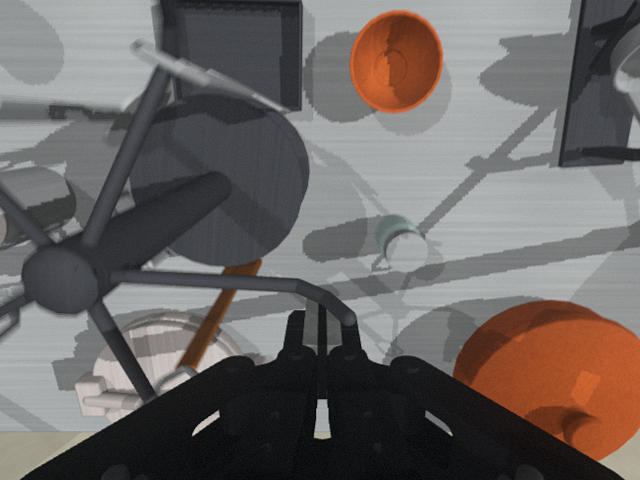

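Request:
servo_tool(
  increments=[
    [[0.016, -0.062, 0, 0, 0, 0, 0], [0.011, -0.063, 0, 0, 0, 0, 0], [0.006, -0.064, 0, 0, 0, 0, 0], [0, -0.064, 0, 0, 0, 0, 0], [-0.005, -0.064, 0, 0, 0, 0, 0], [-0.01, -0.063, 0, 0, 0, 0, 0], [-0.015, -0.062, 0, 0, 0, 0, 0], [-0.021, -0.061, 0, 0, 0, 0, 0], [-0.025, -0.059, 0, 0, 0, 0, 0], [-0.03, -0.057, 0, 0, 0, 0, 0]],
  ],
)

```text
t: 5.63
tool_pos: [0.5512, -0.0883, 0.295]
tcp_rot: [[0.0, 1.0, 0.0], [1.0, -0.0, 0.0], [0.0, 0.0, -1.0]]
contact_force: [2.4, -0.9, -0.1]
gripper_width: -0.0001
```

Request:
servo_tool(
  increments=[
    [[-0.035, -0.054, 0, 0, 0, 0, 0], [-0.039, -0.051, 0, 0, 0, 0, 0], [-0.043, -0.047, 0, 0, 0, 0, 0], [-0.047, -0.044, 0, 0, 0, 0, 0], [-0.051, -0.04, 0, 0, 0, 0, 0], [-0.054, -0.035, 0, 0, 0, 0, 0], [-0.056, -0.031, 0, 0, 0, 0, 0], [-0.059, -0.026, 0, 0, 0, 0, 0], [0, 0, 0, 0, 0, 0, 0]],
  ],
)

```text
t: 6.38
tool_pos: [0.5118, -0.1355, 0.2947]
tcp_rot: [[0.002, 1.0, -0.001], [1.0, -0.002, -0.0], [-0.0, -0.001, -1.0]]
contact_force: [0.4, 0.5, -0.1]
gripper_width: -0.0
```

```bash
python3 - <<'E'
from h import *
a=robot.grab_frame('wrist')[:,:,::-1];b=robot.grab_frame('side')[:,:,::-1]
cv2.imwrite('pics/w4.png',a);cv2.imwrite('pics/d4.png',b)
crop(b,250,160,430,360,4,'pics/d4c.png')
E
```

```text
(no output)
```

View pics/w4.png

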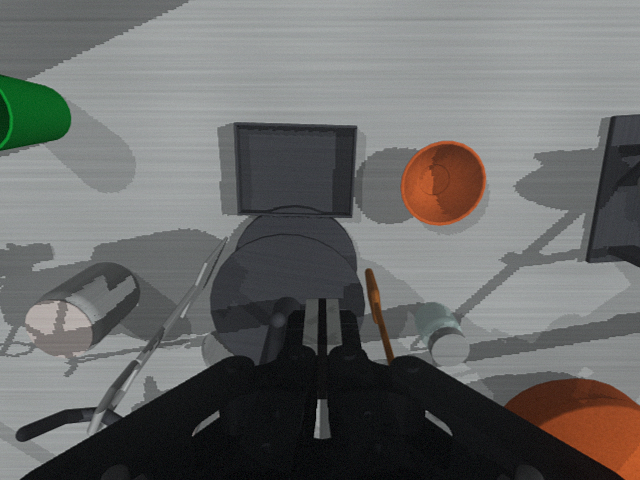

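View pics/d4c.png

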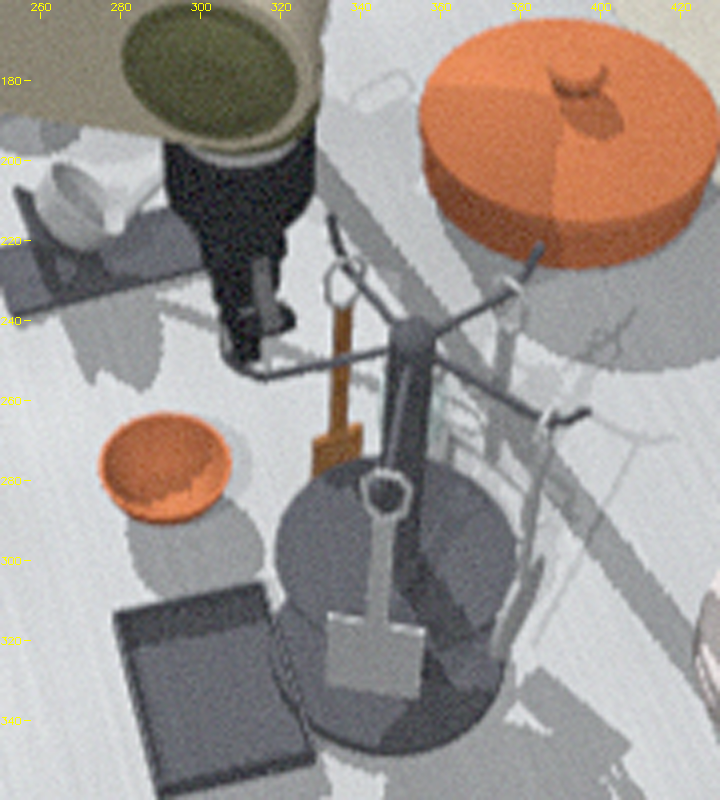

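```bash
python3 - <<'E'
from h import *
P=pose('wrist')
c=[plane(P,*p,.02) for p in((237,124),(357,124.5),(352,217),(236,217))]
for x in c: print(x)
print('tray mid',np.mean(c,0))
print(plane(P,278,320,.308), 'cyl', plane(P,283,252,.0))
D=pose('side')
for p in((309,251),(316,254)): print(plane(D,*p,.288))
for a in (168,171,174,177,180):
    t=np.radians(a);
    print(a,proj(P,[.6+.098*np.cos(t),-.167+.098*np.sin(t),.309]),proj(D,[.6+.08*np.cos(t),-.167+.08*np.sin(t),.287]))
E
```

```text
[ 0.43374064 -0.2241073   0.02      ]
[ 0.43432021 -0.09803018  0.02      ]
[ 0.53430752 -0.10077741  0.02      ]
[ 0.53426127 -0.23258402  0.02      ]
tray mid [ 0.48415741 -0.16387473  0.02      ]
[ 0.50021975 -0.15071864  0.308     ] cyl [ 0.58361937 -0.18285731  0.        ]
[ 0.50855831 -0.14399094  0.288     ]
[ 0.5206736  -0.15625736  0.288     ]
168 [289.25663602 330.84756658] [315.71542615 252.17656836]
171 [275.40149515 328.61160938] [315.9082187  253.66116181]
174 [261.41007296 327.0040665 ] [316.20365816 255.14319857]
177 [247.34627502 326.03520572] [316.60165363 256.61849264]
180 [233.27487625 325.7112092 ] [317.10181176 258.08281799]
```

Request:
servo_tool(
  increments=[
    [[-0.04, -0.004, 0, 0, 0, 0, 0], [-0.04, -0.004, 0, 0, 0, 0, 0], [-0.03, 0, 0, 0, 0, 0, 0], [-0.015, 0, 0, 0, 0, 0, 0], [0, 0, 0, 0, 0, 0, 0], [0.05, 0, 0, 0, 0, 0, 0], [0.05, 0, -0.1, 0, 0, 0, 0], [0, 0, -0.33, 0, 0, 0, 0], [0, 0, -0.33, 0, 0, 0, 0], [0, 0, -0.33, 0, 0, 0, 0]],
  ],
)

```text
t: 7.32
tool_pos: [0.5111, -0.1363, 0.4276]
tcp_rot: [[-0.0, 1.0, 0.0], [1.0, 0.0, -0.0], [-0.0, 0.0, -1.0]]
contact_force: [0.8, -0.0, -0.7]
gripper_width: 0.0003
```

Request:
servo_tool(
  increments=[
    [[0.333, 0, 0, 0, 0, 0, 1], [0.333, 0, 0, 0, 0, 0, 1], [0.333, 0, 0, 0, 0, 0, 1], [0, 0, 0, 0, 0, 0, 1]],
  ],
)

```text
t: 7.65
tool_pos: [0.5108, -0.0114, 0.4268]
tcp_rot: [[-0.006, 1.0, 0.002], [1.0, 0.006, 0.001], [0.001, 0.002, -1.0]]
contact_force: [0.1, 0.2, -0.5]
gripper_width: 0.0484
```

```bash
python3 - <<'E'
from h import *
o=robot.observe();print(o['t'],o['tool_pos'])
P=pose('wrist',o);D=pose('side')
a=robot.grab_frame('wrist')[:,:,::-1].copy();b=robot.grab_frame('side')[:,:,::-1].copy()
cv2.imwrite('pics/w5.png',a);cv2.imwrite('pics/d5.png',b)
crop(b,230,150,420,360,4,'pics/d5c.png')
E
```

```text
7.65 [ 0.51084995 -0.01142787  0.42679339]
```

View pics/w5.png

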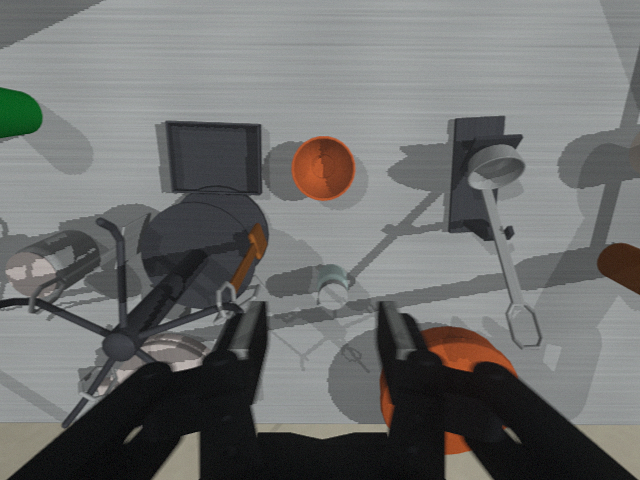

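View pics/d5c.png

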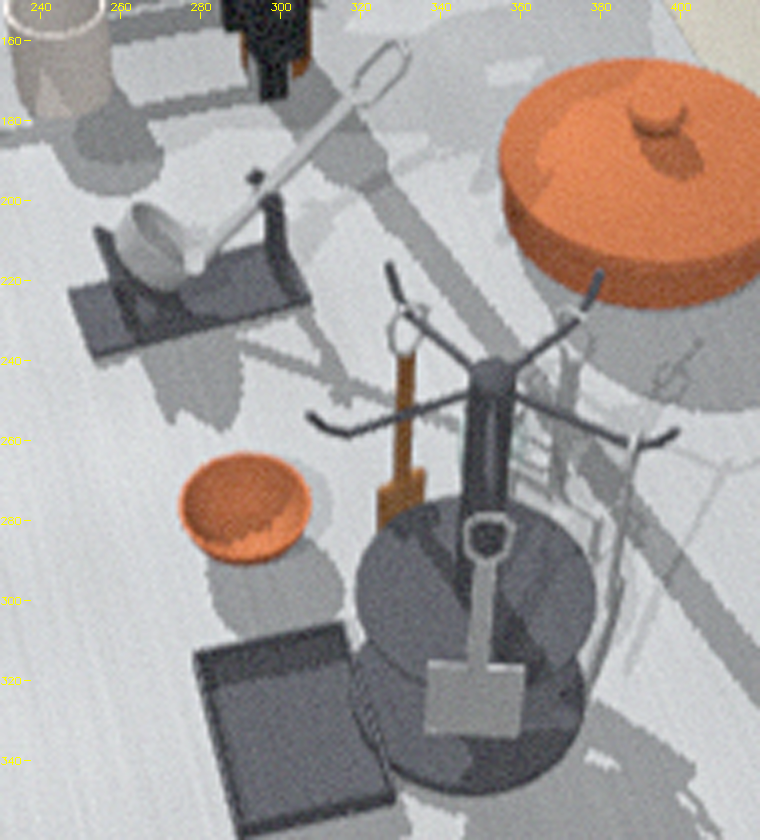

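```bash
python3 - <<'E'
from h import *
np.set_printoptions(precision=4,suppress=True)
P=pose('wrist');D=pose('side');S=pose('scene')
def T(n,Ps,uv): X,e=tri(Ps,uv);print(n,X,np.round(e,1));return X
T('hooktip',[P,D],[(102,222),(307.5,253.5)]);T('seat',[P,D],[(123,239),(316.5,257.5)]);T('hub',[P,D],[(119,343),(353,244)])
T('loopend',[P,D],[(527,346),(332.5,161)])
T('loopend3',[P,D,S],[(527,346),(332.5,161),(341,302)])
T('strap top',[P,D],[(515.5,303),(319.5,173)])
T('strap low',[P,D],[(488.5,192),(283,215)])
T('fork L',[P,D],[(508,232),(294,194)])
T('fork R',[P,D],[(485,233),(297.5,200)])
for z in(0,.004): print([plane(P,*p,z) for p in((455,118),(506,116),(449,231),(497,240))])
E
python3 -c "
import sys;sys.path.insert(0,'.')
from h import *
a=cv2.imread('pics/w5.png');crop(a,430,100,560,360,3,'pics/w5c.png')"
```

```text
hooktip [ 0.4979 -0.1688  0.3111] [0.6 0.6]
seat [ 0.5174 -0.1681  0.2904] [1. 1.]
hub [ 0.5957 -0.1726  0.3129] [1.9 1.9]
loopend [0.6745 0.2183 0.2015] [4.7 4.7]
loopend3 [0.6706 0.2098 0.2102] [5.9 4.8 2.4]
strap top [0.6345 0.2111 0.1745] [4.5 4.5]
strap low [0.5286 0.2243 0.0288] [1.4 1.4]
fork L [0.5644 0.2206 0.1083] [0.7 0.7]
fork R [0.5658 0.1902 0.1119] [1.7 1.7]
[array([0.4259, 0.1738, 0.    ]), array([0.4229, 0.2463, 0.    ]), array([0.5945, 0.1841, 0.    ]), array([0.6091, 0.262 , 0.    ])]
[array([0.4259, 0.1724, 0.004 ]), array([0.423 , 0.2444, 0.004 ]), array([0.5933, 0.1826, 0.004 ]), array([0.6078, 0.26  , 0.004 ])]
```

View pics/w5c.png

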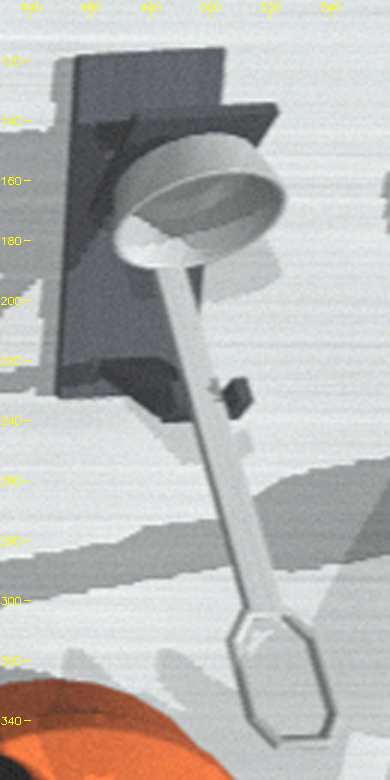

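Request:
servo_tool(
  increments=[
    [[0.312, 0.08, 0, 0, 0, 0, 1], [0.312, 0.08, 0, 0, 0, 0, 1], [0.312, 0.08, 0, 0, 0, 0, 1], [0.312, 0.08, 0, 0, 0, 0, 1], [0.312, 0.08, 0, 0, 0, 0, 1], [0.312, 0.08, 0, 0, 0, 0, 1], [0, 0, 0.2, -0.0185, 0, 0, 1], [0, 0, 0.2, -0.0185, 0, 0, 1], [0, 0, 0.2, -0.0185, 0, 0, 1], [0, 0, 0, 0, 0, 0, 1]],
  ],
)

```text
t: 8.58
tool_pos: [0.5728, 0.2066, 0.3588]
tcp_rot: [[0.001, 0.961, 0.278], [1.0, -0.001, -0.003], [-0.003, 0.278, -0.961]]
contact_force: [-0.0, 0.3, -2.0]
gripper_width: 0.0857
```

```bash
python3 - <<'E'
from h import *
o=robot.observe();print(o['t'],o['tool_pos'],o['joint_pos'])
a=robot.grab_frame('wrist')[:,:,::-1].copy()
cv2.imwrite('pics/w6.png',a)
E
```

```text
8.5833 [0.57282936 0.20661853 0.35876307] [ 0.17286356  0.32130288  1.08492776 -0.05101054  1.45869698 -1.39819806]
```

View pics/w6.png

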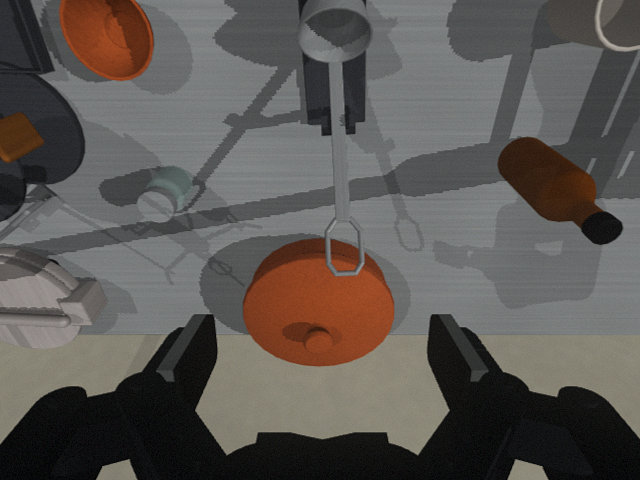

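```bash
python3 - <<'E'
from h import *
np.set_printoptions(precision=4,suppress=True)
P=pose('wrist');D=pose('side');S=pose('scene')
def T(n,Ps,uv): X,e=tri(Ps,uv);print(n,X,np.round(e,1));return X
T('loopend',[P,D],[(344,275),(332.5,161)])
T('loopend',[P,S],[(344,275),(341,302)])
T('strap top',[P,D],[(343,221),(319.5,174)])
T('fork',[P,D],[(338,127),(297,197)])
# assume plane z
for n,u,v,z in(('loopend',344,275,.210),('straptop',343,221,.172),('forkmid',338,127,.11),('strap low',336,64,.05)): print(n,plane(P,u,v,z))
E
```

```text
loopend [0.6798 0.2264 0.1995] [0.3 0.3]
loopend [0.6718 0.2177 0.2147] [8.4 8.4]
strap top [0.6428 0.2259 0.1617] [1. 1.]
fork [0.574  0.2219 0.0933] [0.2 0.2]
loopend [0.6716 0.2257 0.21  ]
straptop [0.6378 0.2255 0.172 ]
forkmid [0.5691 0.2213 0.11  ]
strap low [0.5228 0.2202 0.05  ]
```

Request:
servo_tool(
  increments=[
    [[0.07, -0.14, 0.23, 0, 0, -0.0055, 1], [0.07, -0.14, 0.23, 0, 0, 0, 1], [0, 0, 0.23, 0, 0, 0, 1], [0, 0, 0.23, 0, 0, 0, 1], [0, 0, 0.23, 0, 0, 0, 1], [0, 0, 0.23, 0, 0, 0, 1], [0, 0, 0, 0, 0, 0, 1], [0, 0, 0, 0, 0, 0, 1]],
  ],
)

```text
t: 9.3
tool_pos: [0.5929, 0.223, 0.1985]
tcp_rot: [[-0.03, 0.958, 0.286], [0.999, 0.032, -0.001], [-0.01, 0.286, -0.958]]
contact_force: [-0.8, 1.3, 0.9]
gripper_width: 0.0857
```

```bash
python3 - <<'E'
from h import *
o=robot.observe();print(o['t'],o['tool_pos'],o['tcp_rot'])
a=robot.grab_frame('wrist')[:,:,::-1].copy();b=robot.grab_frame('side')[:,:,::-1].copy()
cv2.imwrite('pics/w7.png',a);cv2.imwrite('pics/d7.png',b)
crop(b,220,80,360,245,4,'pics/d7c.png')
E
```

```text
9.3 [0.59287697 0.22304808 0.19852295] [[-0.0299456   0.95785433  0.28568924]
 [ 0.99949974  0.0316045  -0.00119671]
 [-0.01017534  0.28551048 -0.95832157]]
```

View pics/w7.png

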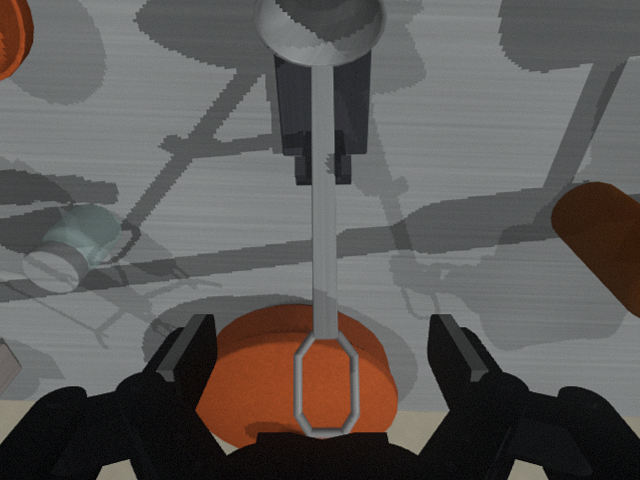

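View pics/d7c.png

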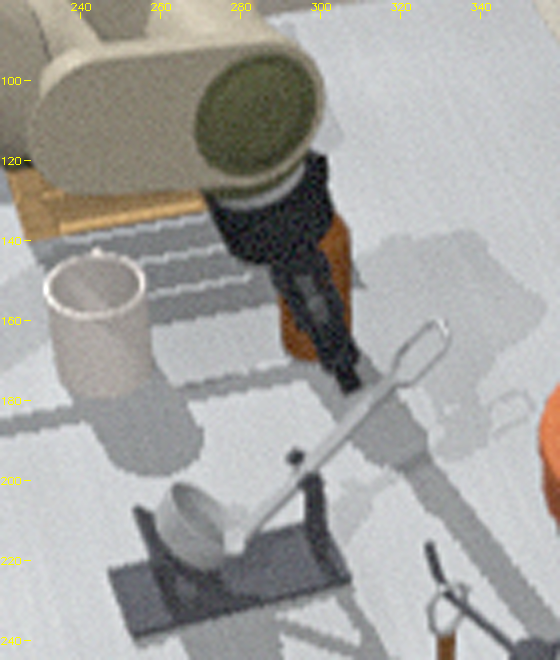

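```bash
python3 - <<'E'
from h import *
np.set_printoptions(precision=4,suppress=True)
P=pose('wrist');D=pose('side')
R=robot.observe()['tcp_rot'];t=robot.observe()['tool_pos']
def T(n,Ps,uv): X,e=tri(Ps,uv);print(n,X,np.round(e,1),'tool',R.T@(X-t));return X
a=T('loopend',[P,D],[(326.5,434),(332.5,161)])
b=T('strap top',[P,D],[(325.5,337),(319,174)])
c=T('strap low',[P,D],[(321.5,66),(282.5,215)])
T('fork R',[P,D],[(343,150),(293.5,194)]);T('fork L',[P,D],[(302,152),(298,199)])
d=(a-c)/np.linalg.norm(a-c);print(d,np.linalg.norm(a-c))
a=cv2.imread('pics/w7.png');g=cv2.cvtColor(a,cv2.COLOR_BGR2GRAY)
for r in(240,260,280,300,320): print(r,g[r,300:350].tolist())
# expected pixels of tips of strap for candidate grip points
for gx,gz in((.600,.140),(.603,.126),(.602,.133)):
    G=np.array([gx,.223,gz]);u=np.array([.707,.02,.707])
    print(gx,gz,[np.round(proj(Q,G+k*u),1).tolist() for Q in(P,D) for k in(.1025,.053)])
E
```

```text
loopend [0.6804 0.2285 0.1976] [0.3 0.3] tool [0.0023 0.0833 0.0281]
strap top [0.6411 0.2262 0.162 ] [0.9 0.9] tool [0.0015 0.0353 0.0508]
strap low [0.5248 0.2191 0.0345] [2.7 2.7] tool [-0.0008 -0.1131  0.1391]
fork R [0.5624 0.2345 0.0931] [4.9 4.9] tool [ 0.0129 -0.0596  0.094 ]
fork L [0.5672 0.2102 0.0927] [7.3 7.3] tool [-0.0116 -0.0559  0.0958]
[0.6896 0.0417 0.723 ] 0.22560833261381483
240 [113, 105, 109, 109, 108, 104, 96, 95, 95, 97, 95, 84, 83, 117, 124, 124, 119, 125, 128, 123, 124, 122, 127, 129, 128, 124, 124, 123, 126, 126, 124, 130, 125, 125, 120, 125, 102, 90, 89, 91, 92, 89, 94, 92, 90, 92, 94, 92, 90, 92]
260 [93, 90, 93, 95, 87, 92, 94, 92, 89, 88, 92, 89, 79, 108, 125, 122, 128, 124, 124, 125, 124, 124, 126, 128, 124, 126, 122, 121, 123, 124, 127, 127, 128, 126, 129, 126, 116, 131, 134, 131, 133, 131, 133, 134, 132, 131, 130, 133, 132, 128]
280 [128, 129, 128, 129, 128, 130, 130, 131, 129, 129, 135, 130, 102, 107, 125, 125, 123, 119, 126, 128, 125, 126, 129, 130, 128, 127, 121, 122, 124, 125, 128, 129, 129, 119, 123, 125, 119, 127, 131, 130, 127, 131, 129, 133, 129, 128, 128, 131, 130, 132]
300 [77, 76, 70, 70, 76, 81, 70, 78, 80, 79, 85, 83, 72, 86, 100, 105, 103, 105, 109, 105, 107, 104, 106, 110, 109, 106, 104, 105, 106, 108, 108, 110, 109, 110, 109, 106, 117, 123, 130, 129, 130, 126, 128, 131, 129, 125, 132, 128, 129, 126]
320 [54, 57, 58, 57, 55, 59, 59, 54, 57, 51, 52, 55, 54, 74, 100, 107, 104, 101, 104, 103, 107, 107, 106, 110, 107, 112, 106, 103, 101, 106, 107, 113, 110, 109, 110, 112, 115, 98, 71, 64, 64, 60, 63, 68, 63, 64, 65, 64, 65, 65]
0.6 0.14 [[319.9, 454.5], [320.9, 353.5], [330.3, 158.0], [318.1, 170.3]]
0.603 0.126 [[320.2, 430.3], [321.1, 336.7], [331.2, 161.8], [319.1, 173.8]]
0.602 0.133 [[320.0, 442.4], [321.0, 345.4], [330.9, 159.9], [318.8, 172.0]]
```

Request:
servo_tool(
  increments=[
    [[0.012, -0.03, 0.2, 0, 0, 0, 1], [0, 0, 0.2, 0, 0, 0, 1], [0, 0, 0.15, 0, 0, 0, 1], [0, 0, 0.1, 0, 0, 0, 1], [0, 0, 0, 0, 0, 0, 1], [0, 0, 0, 0, 0, 0, 1]],
  ],
)

```text
t: 9.9
tool_pos: [0.6106, 0.2251, 0.1232]
tcp_rot: [[-0.032, 0.957, 0.288], [0.999, 0.033, -0.0], [-0.01, 0.288, -0.958]]
contact_force: [-0.3, 0.0, -0.3]
gripper_width: 0.0852
```

```bash
python3 - <<'E'
from h import *
o=robot.observe();print(o['t'],o['tool_pos'],o['contact_force'])
a=robot.grab_frame('wrist')[:,:,::-1].copy();b=robot.grab_frame('side')[:,:,::-1].copy()
cv2.imwrite('pics/w8.png',a)
crop(b,220,80,360,245,4,'pics/d8c.png')
E
```

```text
9.9 [0.6105503  0.22507493 0.1231589 ] [-0.32074469  0.00119277 -0.2515145 ]
```

View pics/w8.png

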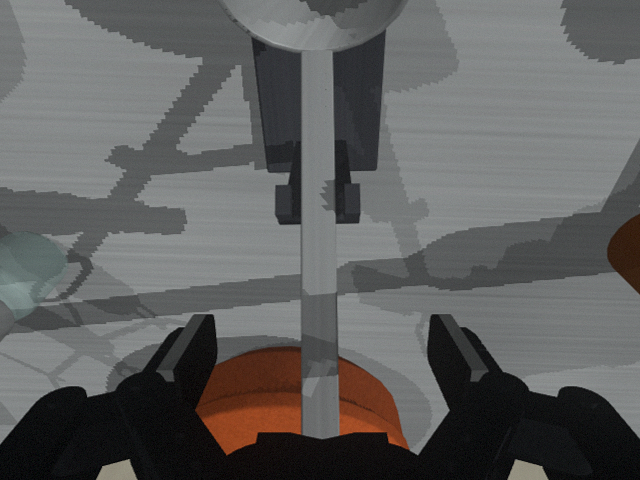

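View pics/d8c.png

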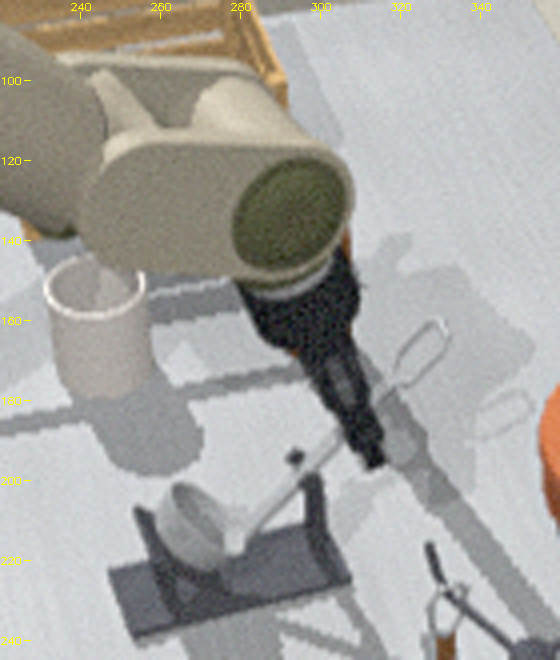

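Request:
servo_tool(
  increments=[
    [[0, 0, 0, 0, 0, 0, 0.4], [0, 0, 0, 0, 0, 0, 0.2], [0, 0, 0, 0, 0, 0, 0], [0, 0, 0, 0, 0, 0, 0], [0, 0, 0, 0, 0, 0, 0], [0, 0, 0, 0, 0, 0, 0], [0, 0, 0, 0, 0, 0, 0], [0, 0, 0, 0, 0, 0, 0]],
  ],
  squeeze=90,
)

```text
t: 10.67
tool_pos: [0.61, 0.2249, 0.1218]
tcp_rot: [[-0.032, 0.957, 0.287], [0.999, 0.033, -0.001], [-0.01, 0.287, -0.958]]
contact_force: [-0.6, -0.2, 2.4]
gripper_width: 0.0121
```

Request:
servo_tool(
  increments=[
    [[0, 0.036, -0.12, 0, 0, 0, 0], [0, 0.036, -0.12, 0, 0, 0, 0], [0, 0.072, -0.24, 0, 0, 0, 0], [0, 0.072, -0.24, 0, 0, 0, 0], [0, 0.072, -0.24, 0, 0, 0, 0], [0, 0.072, -0.24, 0, 0, 0, 0], [0, 0, 0, 0, 0, 0, 0]],
  ],
)

```text
t: 11.25
tool_pos: [0.6116, 0.227, 0.279]
tcp_rot: [[-0.032, 0.954, 0.297], [0.999, 0.033, 0.002], [-0.008, 0.297, -0.955]]
contact_force: [0.1, -1.1, -0.3]
gripper_width: 0.0117
```

```bash
python3 - <<'E'
from h import *
o=robot.observe();print(o['t'],o['tool_pos'],o['contact_force'],o['joint_pos'])
a=robot.grab_frame('wrist')[:,:,::-1].copy();b=robot.grab_frame('side')[:,:,::-1].copy()
cv2.imwrite('pics/w9.png',a);cv2.imwrite('pics/d9.png',b)
E
```

```text
11.25 [0.61156682 0.22696628 0.27896489] [ 0.10584138 -1.12143017 -0.3253571 ] [ 0.19583018  0.42579205  1.15050044 -0.05896927  1.26903759 -1.39891582]
```

View pics/w9.png

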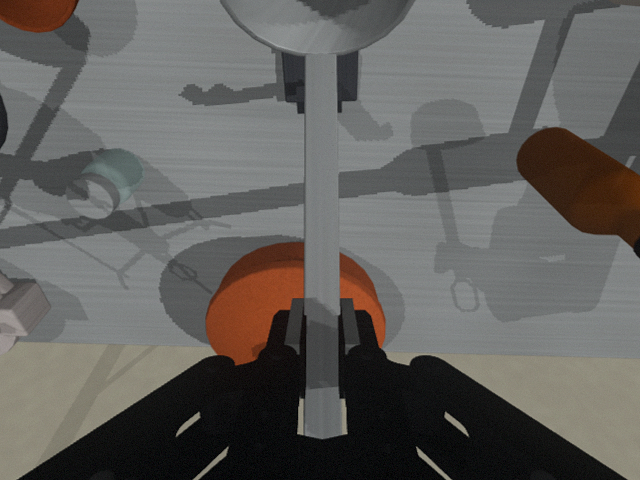

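View pics/d9.png

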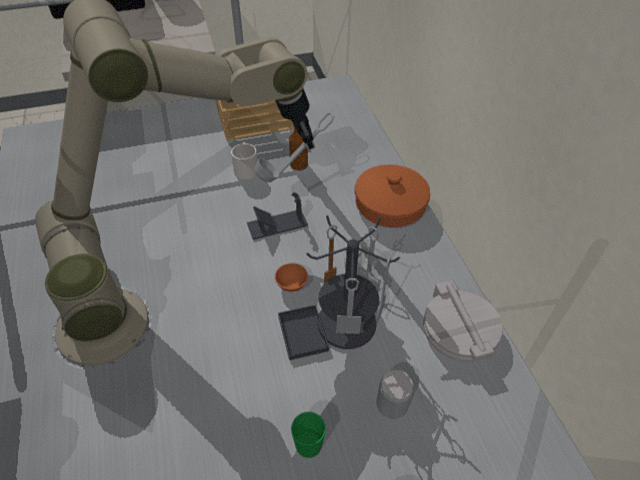

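Request:
servo_tool(
  increments=[
    [[0, -0.177, -0.273, 0, 0, 0, 0], [0, -0.177, -0.273, 0, 0, 0, 0], [0, 0, 0, -0.0179, 0, 0, 0], [0, 0, 0, -0.0179, 0, 0, 0], [0, 0, 0, -0.0179, 0, 0, 0], [0, 0, 0, -0.0179, 0, 0, 0], [0, 0, 0, -0.0179, 0, 0, 0], [0, 0, 0, -0.0179, 0, 0, 0], [0, 0, 0, -0.0176, 0, 0, 0], [0, 0, 0, 0, 0, 0, 0]],
  ],
)

```text
t: 12.18
tool_pos: [0.5503, 0.2209, 0.3195]
tcp_rot: [[-0.017, 0.537, 0.844], [1.0, 0.025, 0.004], [-0.019, 0.843, -0.537]]
contact_force: [0.3, 0.2, -1.3]
gripper_width: 0.0126
```

```bash
python3 - <<'E'
from h import *
o=robot.observe();print(o['t'],o['tool_pos'],o['tcp_rot'],o['joint_pos'])
a=robot.grab_frame('scene')[:,:,::-1].copy();b=robot.grab_frame('side')[:,:,::-1].copy()
cv2.imwrite('pics/s10.png',a);cv2.imwrite('pics/d10.png',b)
E
```

```text
12.1833 [0.5503389  0.22087495 0.31945465] [[-0.01651259  0.53665527  0.84364   ]
 [ 0.99968594  0.02476871  0.00381104]
 [-0.01885066  0.84343798 -0.53689573]] [ 0.27807844  0.16632162  1.72403432 -0.73028399  0.34869326 -0.74405283]
```

View pics/d10.png

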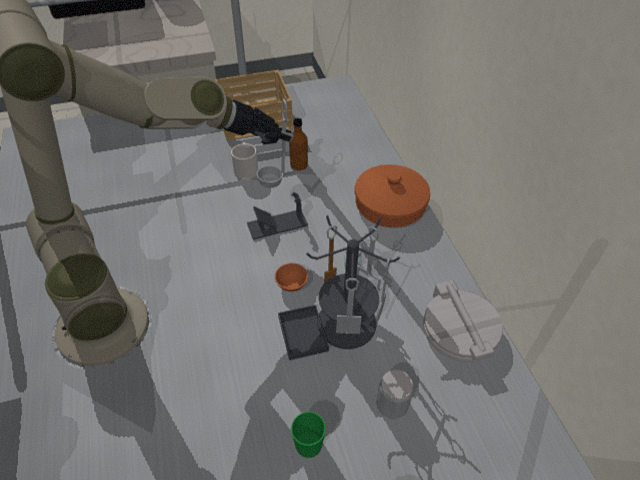

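View pics/s10.png

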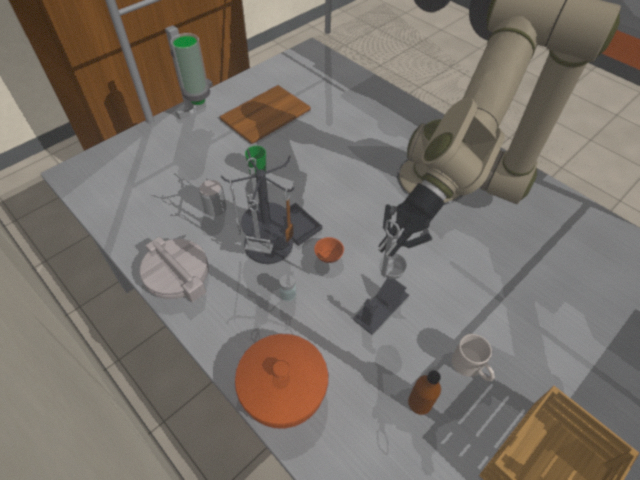

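```bash
cat > kin.py <<'E'
import numpy as np
from scipy.spatial.transform import Rotation as Ro
from scipy.optimize import least_squares
def Rz(a):return Ro.from_euler('z',a).as_matrix()
def Ry(a):return Ro.from_euler('y',a).as_matrix()
def fk(q,p):
    a,b,c,h,off,r0=p
    A=Rz(q[0]);F=Ry(q[1]+q[2])@Rz(q[3])@Ry(q[4])@Rz(q[5])
    W=np.array([r0+a*np.sin(q[1])+b*np.sin(q[1]+q[2]),off,h+a*np.cos(q[1])+b*np.cos(q[1]+q[2])])
    R=A@F
    return A@W+c*R[:,2],R
data=[([0.936,0.381,1.297,0,1.464,-0.215],[.224,.502,.2417]),
([-4.59487688e-01,7.47312250e-01,2.35934354e-01,-7.57462679e-04,2.18990542e+00,-2.02540222e+00],[0.68512001,-0.20807703,0.38642505]),
([0.17286356,0.32130288,1.08492776,-0.05101054,1.45869698,-1.39819806],[0.57282936,0.20661853,0.35876307]),
([0.19583018,0.42579205,1.15050044,-0.05896927,1.26903759,-1.39891582],[0.61156682,0.22696628,0.27896489]),
([0.27807844,0.16632162,1.72403432,-0.73028399,0.34869326,-0.74405283],[0.5503389,0.22087495,0.31945465])]
s=least_squares(lambda p:np.concatenate([fk(q,p)[0]-x for q,x in data]),[.4,.4,.2,.3,.1,0])
p=s.x
if __name__=='__main__':
    print(p,np.abs(s.fun).max()); np.set_printoptions(precision=3,suppress=True)
    for q,x in data: print(fk(q,p)[1])
E
python3 kin.py
```

```text
[ 0.71006454  0.41215845  0.2546486  -0.12036529  0.11801267 -0.12201382] 0.021207991744867316
[[-0.408 -0.913 -0.   ]
 [-0.913  0.408 -0.   ]
 [ 0.     0.    -1.   ]]
[[-0.006 -1.    -0.029]
 [-1.     0.005  0.013]
 [-0.013  0.029 -1.   ]]
[[-0.001 -0.961  0.278]
 [-1.     0.001 -0.003]
 [ 0.003 -0.278 -0.961]]
[[ 0.032 -0.954  0.297]
 [-0.999 -0.033  0.002]
 [ 0.008 -0.297 -0.955]]
[[ 0.017 -0.537  0.844]
 [-1.    -0.025  0.004]
 [ 0.019 -0.843 -0.537]]
```

```bash
python3 - <<'E'
import re
s=open('kin.py').read()
s=s.replace("a,b,c,h,off,r0=p","a,b,c,h,off,r0,e,g=p").replace("W=np.array([r0+a*np.sin(q[1])+b*np.sin(q[1]+q[2])","t=q[1]+q[2];W=np.array([r0+a*np.sin(q[1])+g*np.cos(q[1])+b*np.sin(t)+e*np.cos(t)").replace("h+a*np.cos(q[1])+b*np.cos(q[1]+q[2])","h+a*np.cos(q[1])-g*np.sin(q[1])+b*np.cos(t)-e*np.sin(t)")
s=s.replace("[.4,.4,.2,.3,.1,0])","[.4,.4,.25,.2,.1,0,0,0])").replace("for q,x in data]),","for q,x in data]+[1e-3*(np.array(p)-[.4,.4,.25,.2,.12,0,0,0])]),")
open('kin.py','w').write(s)
E
python3 kin.py|head -1; python3 -c "
from kin import *
print(p);print(s.fun)"
```

```text
[ 0.53791249  0.35173663  0.24718403  0.13052352  0.11751183 -0.00203711
[ 0.53791249  0.35173663  0.24718403  0.13052352  0.11751183 -0.00203711
  0.10349753  0.00060685]
[-1.17394852e-04  1.47772051e-04  2.15756778e-04 -2.98270298e-07
  1.28779186e-05  2.84614750e-05 -8.43674592e-06 -2.46440709e-05
  8.28584744e-06 -9.77660262e-06 -2.91238812e-05 -2.42934865e-04
  2.45659103e-05 -1.42816139e-04 -9.50021574e-06  1.37912495e-04
 -4.82633660e-05 -2.81597250e-06 -6.94764751e-05 -2.48817009e-06
 -2.03711304e-06  1.03497529e-04  6.06848385e-07]
```

```bash
cat >> kin.py <<'E'
lo=np.array([-3.11,-.89,.22,-1.42,.17,-2.88]);hi=np.array([3.11,2.33,2.48,4.56,2.85,2.88])
def Rtool(phi,yaw=0):
    f=np.radians(phi); z=np.array([np.sin(f),0,-np.cos(f)]);x=np.array([0,1.,0]);y=np.cross(z,x)
    return Rz(np.radians(yaw))@np.c_[x,y,z]
M=np.diag([-1,-1,1.])
def ik(pos,R,seed):
    f=lambda q:np.concatenate([(fk(q,p)[0]-pos)*5,(fk(q,p)[1]@M-R).ravel()])
    s=least_squares(f,np.clip(seed,lo+1e-3,hi-1e-3),bounds=(lo,hi)); return s.x,np.abs(s.fun).max()
E
python3 - <<'E'
from kin import *
np.set_printoptions(precision=2,suppress=True)
q0=np.array([0.278,0.166,1.724,-0.730,0.349,-0.744])
for phi in(50,60,70):
  for yaw in (0,):
    for pos in((.55,.22,.32),(.45,.22,.32),(.45,.05,.32),(.45,-.05,.32),(.45,-.167,.32),(.45,-.167,.25),(.525,-.167,.24),(.525,-.167,.2)):
        best=min((ik(np.array(pos),Rtool(phi,yaw),sd) for sd in(q0,[0,.1,1.8,0,.5,-1.5],[-.4,.1,1.8,.8,.5,-2.2],[-.4,-.2,2.2,0.3,.3,-1.8],[-.5,-.2,2.2,1.5,.3,-2.5])),key=lambda r:r[1])
        print(phi,pos,best[0],round(best[1],4))
E
```

```text
50 (0.55, 0.22, 0.32) [ 0.27  0.17  1.64 -0.42  0.52 -1.03] 0.0
50 (0.45, 0.22, 0.32) [ 0.35  0.01  1.81 -0.54  0.54 -0.87] 0.0
50 (0.45, 0.05, 0.32) [-0.27 -0.15  1.96  0.43  0.52 -2.12] 0.0
50 (0.45, -0.05, 0.32) [-0.65 -0.15  1.96  0.77  0.73 -2.65] 0.0
50 (0.45, -0.167, 0.32) [-0.94 -0.05  1.86  0.85  0.94 -2.88] 0.0134
50 (0.45, -0.167, 0.25) [-0.87  0.03  1.93  0.84  0.77 -2.88] 0.0644
50 (0.525, -0.167, 0.24) [-0.74  0.17  1.84  0.9   0.66 -2.88] 0.041
50 (0.525, -0.167, 0.2) [-0.71  0.23  1.86  0.89  0.59 -2.88] 0.0723
60 (0.55, 0.22, 0.32) [ 0.28  0.17  1.75 -0.91  0.31 -0.54] 0.0
60 (0.45, 0.22, 0.32) [ 0.38  0.02  1.92 -1.08  0.37 -0.33] 0.0
60 (0.45, 0.05, 0.32) [-0.3  -0.15  2.08  0.95  0.32 -2.65] 0.0
60 (0.45, -0.05, 0.32) [-0.67 -0.16  2.04  1.03  0.64 -2.88] 0.0324
60 (0.45, -0.167, 0.32) [-0.92 -0.07  1.89  0.95  0.87 -2.88] 0.0891
60 (0.45, -0.167, 0.25) [-0.85  0.01  1.95  0.92  0.72 -2.88] 0.1521
60 (0.525, -0.167, 0.24) [-0.72  0.16  1.85  0.97  0.61 -2.88] 0.1357
60 (0.525, -0.167, 0.2) [-0.69  0.21  1.87  0.97  0.54 -2.88] 0.1722
70 (0.55, 0.22, 0.32) [ 0.29  0.17  1.79 -1.42  0.27 -0.03] 0.0645
70 (0.45, 0.22, 0.32) [ 0.39  0.02  1.95 -1.42  0.36  0.01] 0.0744
70 (0.45, 0.05, 0.32) [-0.26 -0.16  2.1   1.22  0.22 -2.88] 0.0785
70 (0.45, -0.05, 0.32) [-0.62 -0.19  2.05  1.11  0.55 -2.88] 0.126
70 (0.45, -0.167, 0.32) [-0.91 -0.1   1.91  1.04  0.82 -2.88] 0.18
70 (0.45, -0.167, 0.25) [-0.83 -0.02  1.97  1.01  0.67 -2.88] 0.2543
70 (0.525, -0.167, 0.24) [-0.7   0.14  1.86  1.05  0.56 -2.88] 0.2462
70 (0.525, -0.167, 0.2) [-0.67  0.19  1.87  1.04  0.5  -2.88] 0.2873
```

```bash
python3 - <<'E'
from kin import *
np.set_printoptions(precision=2,suppress=True)
q0=np.array([0.278,0.166,1.724,-0.730,0.349,-0.744])
for phi in(52,57,62):
  for yaw in (-10,-20,-30):
    for pos in((.45,-.167,.25),(.525,-.167,.24),(.525,-.167,.19)):
        best=min((ik(np.array(pos),Rtool(phi,yaw),sd) for sd in(q0,[0,.1,1.8,0,.5,-1.5],[-.4,.1,1.8,.8,.5,-2.2],[-.4,-.2,2.2,0.3,.3,-1.8],[-.5,-.2,2.2,1.5,.3,-2.5])),key=lambda r:r[1])
        print(phi,yaw,pos,best[0],round(best[1],4))
E
```

```text
52 -10 (0.45, -0.167, 0.25) [-0.84  0.01  2.01  0.95  0.59 -2.88] 0.0413
52 -10 (0.525, -0.167, 0.24) [-0.7   0.16  1.91  1.02  0.46 -2.88] 0.0206
52 -10 (0.525, -0.167, 0.19) [-0.66  0.24  1.93  1.02  0.38 -2.88] 0.066
52 -20 (0.45, -0.167, 0.25) [-0.78  0.02  2.08  1.07  0.38 -2.88] 0.0032
52 -20 (0.525, -0.167, 0.24) [-0.62  0.17  1.94  0.98  0.26 -2.71] 0.0
52 -20 (0.525, -0.167, 0.19) [-0.6   0.24  1.97  1.16  0.19 -2.88] 0.0363
52 -30 (0.45, -0.167, 0.25) [-0.66  0.03  2.07  0.65  0.18 -2.3 ] 0.0
52 -30 (0.525, -0.167, 0.24) [-0.52  0.17  1.91 -0.01  0.17 -1.56] 0.0136
52 -30 (0.525, -0.167, 0.19) [-0.49  0.25  1.91 -0.33  0.17 -1.22] 0.0645
57 -10 (0.45, -0.167, 0.25) [-0.82 -0.    2.02  0.99  0.55 -2.88] 0.0857
57 -10 (0.525, -0.167, 0.24) [-0.68  0.15  1.91  1.05  0.43 -2.88] 0.0691
57 -10 (0.525, -0.167, 0.19) [-0.65  0.23  1.93  1.05  0.36 -2.88] 0.1169
57 -20 (0.45, -0.167, 0.25) [-0.76  0.    2.08  1.1   0.34 -2.88] 0.0488
57 -20 (0.525, -0.167, 0.24) [-0.61  0.16  1.96  1.17  0.22 -2.88] 0.0355
57 -20 (0.525, -0.167, 0.19) [-0.59  0.23  1.97  1.18  0.17 -2.88] 0.0886
57
[... 179 characters left out ...]
  0.27  1.95 -1.42  0.17 -0.09] 0.0917
62 -10 (0.45, -0.167, 0.25) [-0.8  -0.01  2.03  1.02  0.52 -2.88] 0.1344
62 -10 (0.525, -0.167, 0.24) [-0.66  0.14  1.91  1.08  0.4  -2.88] 0.122
62 -10 (0.525, -0.167, 0.19) [-0.63  0.22  1.93  1.08  0.33 -2.88] 0.1721
62 -20 (0.45, -0.167, 0.25) [-0.73 -0.01  2.08  1.13  0.3  -2.88] 0.0989
62 -20 (0.525, -0.167, 0.24) [-0.59  0.15  1.95  1.19  0.18 -2.88] 0.0895
62 -20 (0.525, -0.167, 0.19) [-0.58  0.22  1.96  1.19  0.17 -2.88] 0.1473
62 -30 (0.45, -0.167, 0.25) [-0.69 -0.    2.1   1.23  0.17 -2.88] 0.0806
62 -30 (0.525, -0.167, 0.24) [-0.43  0.19  1.93 -1.42  0.17 -0.1 ] 0.0816
62 -30 (0.525, -0.167, 0.19) [-0.42  0.26  1.94 -1.42  0.17 -0.09] 0.1277
```

```bash
python3 - <<'E'
from kin import *
np.set_printoptions(precision=2,suppress=True)
F=np.diag([-1,-1,1.])
seeds=([0.278,0.166,1.724,-0.730,0.349,2.4],[0,.1,1.8,0,.5,1.6],[-.4,.1,1.8,.8,.5,.9],[-.4,-.2,2.2,0.3,.3,1.3],[-.5,-.2,2.2,1.5,.3,.6])
for phi in(17,):
  for pos in((.61,.225,.122),(.61,.225,.28)):
    b=min((ik(np.array(pos),Rtool(phi)@F,sd) for sd in seeds),key=lambda r:r[1]);print(phi,pos,b[0],round(b[1],4))
for phi in(62,):
    for pos in((.55,.22,.32),(.45,.22,.32),(.45,.05,.32),(.45,-.05,.32),(.45,-.167,.32),(.45,-.167,.25),(.525,-.167,.24),(.525,-.167,.19),(.4,-.167,.19)):
        b=min((ik(np.array(pos),Rtool(phi)@F,sd) for sd in seeds),key=lambda r:r[1]);print(phi,pos,b[0],round(b[1],4))
print('plain')
seeds=([0.278,0.166,1.724,-0.730,0.349,-0.744],[0,.1,1.8,0,.5,-1.5],[-.4,.1,1.8,.8,.5,-2.2],[-.4,-.2,2.2,0.3,.3,-1.8])
for phi in(35,40,45):
  for yaw in(0,-10):
    for pos in((.45,-.167,.25),(.525,-.167,.24),(.525,-.167,.19)):
        b=min((ik(np.array(pos),Rtool(phi,yaw),sd) for sd in seeds),key=lambda r:r[1]);print(phi,yaw,pos,b[0],round(b[1],4))
E
```

```text
17 (0.61, 0.225, 0.122) [ 0.19  0.56  1.4  -0.07  0.9   1.8 ] 0.0
17 (0.61, 0.225, 0.28) [ 0.19  0.42  1.15 -0.06  1.28  1.77] 0.0
62 (0.55, 0.22, 0.32) [ 0.29  0.17  1.77 -1.09  0.28  2.78] 0.0
62 (0.45, 0.22, 0.32) [ 0.37  0.02  1.93 -1.15  0.35  2.88] 0.012
62 (0.45, 0.05, 0.32) [-0.31 -0.15  2.1   1.13  0.3   0.31] 0.0
62 (0.45, -0.05, 0.32) [-0.73 -0.15  2.1   1.25  0.67 -0.  ] 0.0
62 (0.45, -0.167, 0.32) [-1.05 -0.04  2.01  1.24  0.94 -0.16] 0.0
62 (0.45, -0.167, 0.25) [-1.05  0.09  2.15  1.45  0.88 -0.49] 0.0
62 (0.525, -0.167, 0.24) [-0.84  0.22  2.02  1.56  0.72 -0.48] 0.0
62 (0.525, -0.167, 0.19) [-0.84  0.33  2.09  1.77  0.74 -0.75] 0.0
62 (0.4, -0.167, 0.19) [-1.24  0.21  2.35  1.55  0.99 -0.9 ] 0.0
plain
35 0 (0.45, -0.167, 0.25) [-0.84  0.06  1.85  0.58  0.88 -2.71] 0.0
35 0 (0.525, -0.167, 0.24) [-0.7   0.2   1.71  0.53  0.81 -2.56] 0.0
35 0 (0.525, -0.167, 0.19) [-0.7   0.27  1.8   0.62  0.69 -2.68] 0.0
35 -10 (0.45, -0.167, 0.25) [-0.78  0.05  1.87  0.49  0.77 -2.45] 0.0
35 -10 (0.525, -0.167, 0.24) [-0.64  0.19  1.73  0.41  0.71 -2.28] 0.0
35 -10 (0.525, -0.167, 0.1
[... 192 characters left out ...]
5, -0.167, 0.19) [-0.72  0.26  1.85  0.81  0.63 -2.87] 0.0
40 -10 (0.45, -0.167, 0.25) [-0.81  0.03  1.93  0.64  0.7  -2.61] 0.0
40 -10 (0.525, -0.167, 0.24) [-0.66  0.17  1.79  0.55  0.61 -2.43] 0.0
40 -10 (0.525, -0.167, 0.19) [-0.66  0.25  1.87  0.71  0.49 -2.6 ] 0.0
45 0 (0.45, -0.167, 0.25) [-0.88  0.04  1.92  0.79  0.81 -2.88] 0.0285
45 0 (0.525, -0.167, 0.24) [-0.75  0.18  1.83  0.86  0.69 -2.88] 0.0008
45 0 (0.525, -0.167, 0.19) [-0.72  0.25  1.86  0.86  0.6  -2.88] 0.0387
45 -10 (0.45, -0.167, 0.25) [-0.85  0.03  1.99  0.83  0.64 -2.8 ] 0.0
45 -10 (0.525, -0.167, 0.24) [-0.69  0.17  1.85  0.75  0.53 -2.63] 0.0
45 -10 (0.525, -0.167, 0.19) [-0.68  0.25  1.93  0.98  0.43 -2.88] 0.0027
```

```bash
cat > rel.py <<'E'
from h import *
from scipy.spatial.transform import Rotation as Ro
def rel(pos,R,verbose=1):
    o=robot.observe(); C=o['tcp_rot']
    d=C.T@(np.array(pos)-o['tool_pos'])/.12; w=Ro.from_matrix(C.T@R).as_rotvec()/(2*np.pi)
    print('t',round(o['t'],2),'shift units',np.round(d,3),'turn units',np.round(w,4)); return d,w
Rg=np.array([[-.032,.957,.287],[.999,.033,-.001],[-.01,.287,-.958]]);u,_,v=np.linalg.svd(Rg);Rg=u@v
E
python3 - <<'E'
from rel import *
print(robot.observe()['tool_pos']); rel([.610,.2249,.28],Rg)
E
```

```text
[0.55181935 0.22122371 0.32183938]
t 12.28 shift units [ 0.029 -0.033  0.596] turn units [ 0.1135  0.0024 -0.0013]
```

Request:
servo_tool(
  increments=[
    [[0, 0, 0, 0.0163, 0, 0, 0], [0, 0, 0, 0.0163, 0, 0, 0], [0, 0, 0, 0.0163, 0, 0, 0], [0, 0, 0, 0.0163, 0, 0, 0], [0, 0, 0, 0.0163, 0, 0, 0], [0, 0, 0, 0.0163, 0, 0, 0], [0, 0, 0, 0.0157, 0, 0, 0], [0, 0, 0, 0, 0, 0, 0], [0, 0, 0, 0, 0, 0, 0]],
  ],
)

```text
t: 13.03
tool_pos: [0.5537, 0.2202, 0.3232]
tcp_rot: [[-0.013, 0.946, 0.323], [1.0, 0.017, -0.012], [-0.017, 0.323, -0.946]]
contact_force: [-0.4, -0.2, -1.6]
gripper_width: 0.0119
```

```bash
python3 - <<'E'
from rel import *
print(robot.observe()['tool_pos'],robot.observe()['tcp_rot']); rel([.610,.2249,.25],Rg)
E
```

```text
[0.55365993 0.22022059 0.323153  ] [[-0.01256503  0.94637287  0.32283203]
 [ 0.99977976  0.01731786 -0.01185413]
 [-0.01680919  0.32261198 -0.94638204]]
t 13.03 shift units [0.043 0.248 0.728] turn units [ 0.0059  0.0019 -0.0026]
```

Request:
servo_tool(
  increments=[
    [[0.011, 0.062, 0.182, 0.003, 0.001, -0.0013, 0], [0.011, 0.062, 0.182, 0.003, 0.001, -0.0013, 0], [0.011, 0.062, 0.182, 0, 0, 0, 0], [0.011, 0.062, 0.182, 0, 0, 0, 0], [0, 0, 0, 0, 0, 0, 0], [0, 0, 0, 0, 0, 0, 0]],
  ],
)

```text
t: 13.53
tool_pos: [0.6065, 0.2252, 0.2481]
tcp_rot: [[-0.031, 0.958, 0.284], [0.999, 0.033, -0.003], [-0.012, 0.284, -0.959]]
contact_force: [0.0, 0.6, -0.1]
gripper_width: 0.012
```

```bash
python3 - <<'E'
from rel import *
print(robot.observe()['tool_pos']); rel([.610,.2249,.1225],Rg)
E
```

```text
[0.60646802 0.22522488 0.24809098]
t 13.53 shift units [ 0.009 -0.269  1.012] turn units [-0.0004  0.0003 -0.0001]
```

Request:
servo_tool(
  increments=[
    [[0.009, 0.03, 0.008, 0, 0, 0, 0], [0, -0.06, 0.2, 0, 0, 0, 0], [0, -0.06, 0.2, 0, 0, 0, 0], [0, -0.06, 0.2, 0, 0, 0, 0], [0, -0.045, 0.15, 0, 0, 0, 0], [0, -0.03, 0.1, 0, 0, 0, 0], [0, -0.02, 0.065, 0, 0, 0, 0], [0, 0, 0, 0, 0, 0, 0]],
  ],
)

```text
t: 14.2
tool_pos: [0.6102, 0.2248, 0.1342]
tcp_rot: [[-0.029, 0.958, 0.285], [0.999, 0.032, -0.003], [-0.012, 0.285, -0.958]]
contact_force: [-0.3, 0.3, -1.8]
gripper_width: 0.0122
```

```bash
python3 - <<'E'
from rel import *
print(robot.observe()['tool_pos'],robot.observe()['contact_force']); rel([.610,.2249,.1225],Rg)
a=robot.grab_frame('wrist')[:,:,::-1].copy();b=robot.grab_frame('side')[:,:,::-1].copy()
cv2.imwrite('pics/w11.png',a);crop(b,220,80,360,245,4,'pics/d11c.png')
E
```

```text
[0.61015907 0.22476296 0.13416584] [-0.29000369  0.33111236 -1.7627643 ]
t 14.2 shift units [ 0.002 -0.029  0.093] turn units [-0.0003  0.0004 -0.0003]
```

View pics/w11.png

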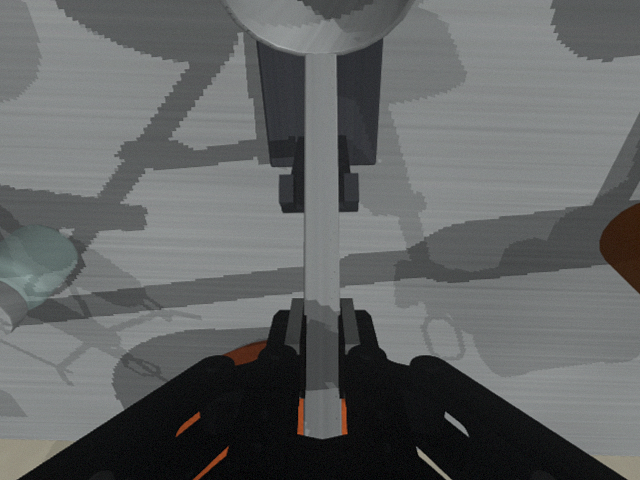

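View pics/d11c.png

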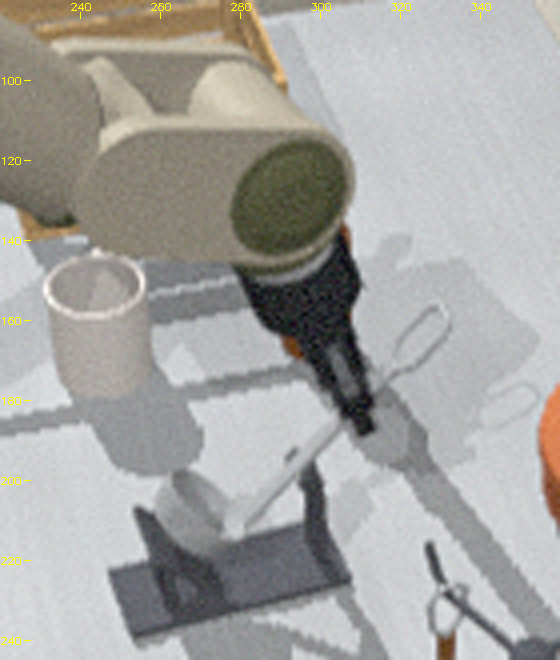

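Request:
servo_tool(
  increments=[
    [[0, -0.012, 0.04, 0, 0, 0, 0], [0, -0.012, 0.04, 0, 0, 0, 0], [0, 0, 0, 0, 0, 0, 0], [0, 0, 0, 0, 0, 0, 0]],
  ],
)

```text
t: 14.63
tool_pos: [0.6105, 0.2244, 0.1243]
tcp_rot: [[-0.029, 0.958, 0.285], [1.0, 0.031, -0.004], [-0.013, 0.285, -0.958]]
contact_force: [0.2, -0.7, -1.1]
gripper_width: 0.0117
```

Request:
servo_tool(
  increments=[
    [[0, -0.004, 0.012, 0, 0, 0, 0], [0, 0, 0, 0, 0, 0, 0], [0, 0, 0, 0, 0, 0, 0.25], [0, 0, 0, 0, 0, 0, 0.5], [0, 0, 0, 0, 0, 0, 1], [0, 0, 0, 0, 0, 0, 1], [0, 0, 0, 0, 0, 0, 1]],
  ],
)

```text
t: 15.22
tool_pos: [0.6106, 0.2244, 0.1229]
tcp_rot: [[-0.029, 0.958, 0.286], [1.0, 0.031, -0.004], [-0.013, 0.286, -0.958]]
contact_force: [-0.2, 0.6, -0.3]
gripper_width: 0.0689
```

```bash
python3 - <<'E'
from rel import *
print(robot.observe()['tool_pos'],robot.observe()['contact_force'])
a=robot.grab_frame('wrist')[:,:,::-1].copy();b=robot.grab_frame('side')[:,:,::-1].copy()
cv2.imwrite('pics/w12.png',a);crop(b,220,80,360,245,4,'pics/d12c.png')
E
```

```text
[0.61058753 0.22441385 0.12294685] [-0.18698189  0.57044526 -0.34631511]
```

View pics/w12.png

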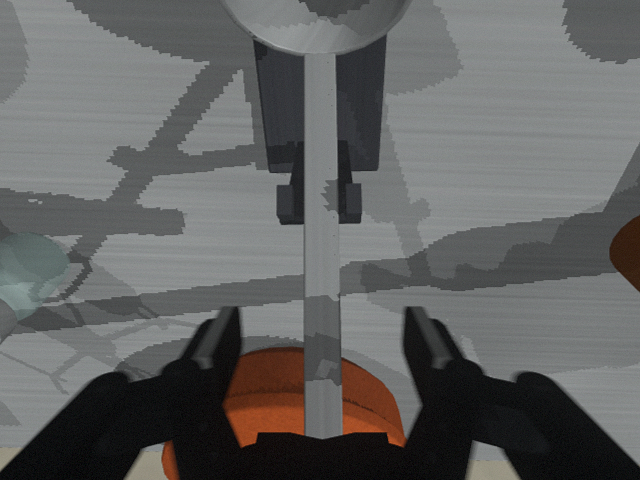

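View pics/d12c.png

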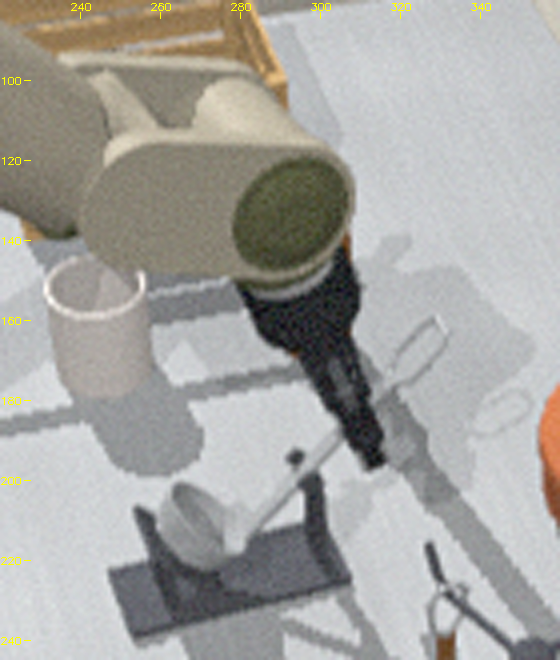

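Request:
servo_tool(
  increments=[
    [[0, 0, -0.3, 0, 0, 0, 1], [0, 0, -0.3, 0, 0, 0, 1], [0, 0, -0.3, 0, 0, 0, 1], [0, 0, -0.3, 0, 0, 0.0195, 1], [0, 0, 0, 0, 0, 0.0195, 1], [0, 0, 0, 0, 0, 0.0195, 1], [0, 0, 0, 0, 0, 0.0195, 1], [0, 0, 0, 0, 0, 0.0195, 1], [0, 0, 0, 0, 0, 0.0195, 1], [0, 0, 0, 0, 0, 0.0195, 1]],
  ],
)

```text
t: 16.15
tool_pos: [0.5693, 0.2249, 0.2609]
tcp_rot: [[0.71, 0.644, 0.286], [0.673, -0.74, -0.004], [0.209, 0.195, -0.958]]
contact_force: [-0.4, -0.7, -0.3]
gripper_width: 0.0854
```

Request:
servo_tool(
  increments=[
    [[0, 0, 0, 0, 0, 0.0195, 1], [0, 0, 0, 0, 0, 0.0195, 1], [0, 0, 0, 0, 0, 0.0195, 1], [0, 0, 0, 0, 0, 0.0195, 1], [0, 0, 0, 0, 0, 0.0195, 1], [0, 0, 0, 0, 0, 0.0195, 1], [0, 0, 0, 0, 0, 0.0195, 1], [0, 0, 0, 0, 0, 0.0195, 1], [0, 0, 0, 0, 0, 0.0195, 1], [0, 0, 0, 0, 0, 0.0195, 1]],
  ],
)

```text
t: 16.98
tool_pos: [0.5693, 0.2249, 0.2608]
tcp_rot: [[0.846, -0.449, 0.286], [-0.468, -0.884, -0.004], [0.254, -0.13, -0.958]]
contact_force: [-0.5, -0.0, 0.1]
gripper_width: 0.0855
```

Request:
servo_tool(
  increments=[
    [[0, 0, 0, 0, 0, 0.0195, 1], [0, 0, 0, 0, 0, 0.0195, 1], [0, 0, 0, 0, 0, 0.0195, 1], [0, 0, 0, 0, 0, 0.0195, 1], [0, 0, 0, 0, 0, 0.0195, 1], [0, 0, 0, 0, 0, 0.0195, 1], [0, 0, 0, 0, 0, 0.0195, 1], [0, 0, 0, 0, 0, 0.0195, 1], [0, 0, 0, 0, 0, 0, 1], [0, 0, 0, 0, 0, 0, 1]],
  ],
)

```text
t: 17.82
tool_pos: [0.5694, 0.2249, 0.2608]
tcp_rot: [[0.107, -0.952, 0.286], [-0.994, -0.113, -0.004], [0.036, -0.283, -0.958]]
contact_force: [1.4, -0.2, -0.2]
gripper_width: 0.0856
```

```bash
python3 - <<'E'
from rel import *
o=robot.observe();print(o['tool_pos'],o['tcp_rot'],o['joint_pos']); rel([.610,.2249,.1225],Rg@np.diag([-1,-1,1.]))
a=robot.grab_frame('wrist')[:,:,::-1].copy()
cv2.imwrite('pics/w13.png',a)
E
```

```text
[0.56935253 0.22493081 0.26082835] [[ 0.10733038 -0.95228426  0.28571819]
 [-0.993572   -0.11313668 -0.00384232]
 [ 0.03598419 -0.2834692  -0.95830598]] [ 0.20889748  0.37078122  1.28865664 -0.06766023  1.19990085  1.68244425]
t 17.82 shift units [-0.005  0.004  1.201] turn units [ 0.0003 -0.0005  0.0127]
```

View pics/w13.png

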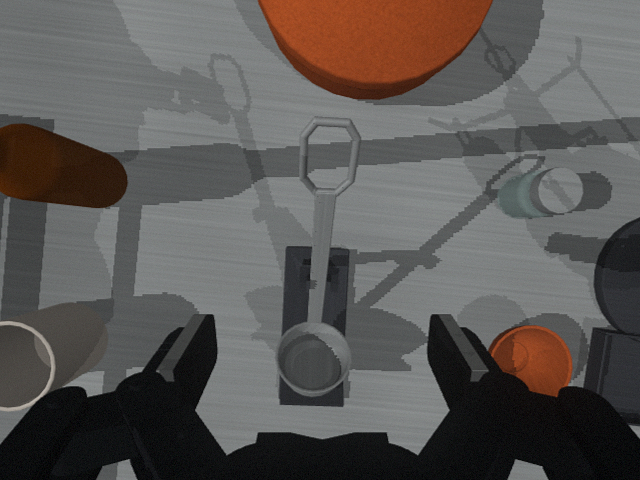

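Request:
servo_tool(
  increments=[
    [[0, 0, 0.1, 0, 0, 0.0127, 1], [0, 0, 0.25, 0, 0, 0, 1], [0, 0, 0.25, 0, 0, 0, 1], [0, 0, 0.25, 0, 0, 0, 1], [0, 0, 0.2, 0, 0, 0, 1], [0, 0, 0.14, 0, 0, 0, 1], [0, 0, 0, 0, 0, 0, 1], [0, 0, 0, 0, 0, 0, 1]],
  ],
)

```text
t: 18.53
tool_pos: [0.6101, 0.2244, 0.1237]
tcp_rot: [[0.029, -0.958, 0.285], [-0.999, -0.032, -0.004], [0.013, -0.284, -0.959]]
contact_force: [0.8, -0.5, 1.0]
gripper_width: 0.0855
```

```bash
python3 - <<'E'
from rel import *
o=robot.observe();print(o['tool_pos'],o['contact_force']); rel([.610,.2249,.1225],Rg@np.diag([-1,-1,1.]))
a=robot.grab_frame('wrist')[:,:,::-1].copy()
cv2.imwrite('pics/w14.png',a)
E
```

```text
[0.61011705 0.22435554 0.12368578] [ 0.84423701 -0.5429597   0.97885286]
t 18.53 shift units [-0.005  0.004  0.009] turn units [ 0.0004 -0.0005 -0.0002]
```

View pics/w14.png

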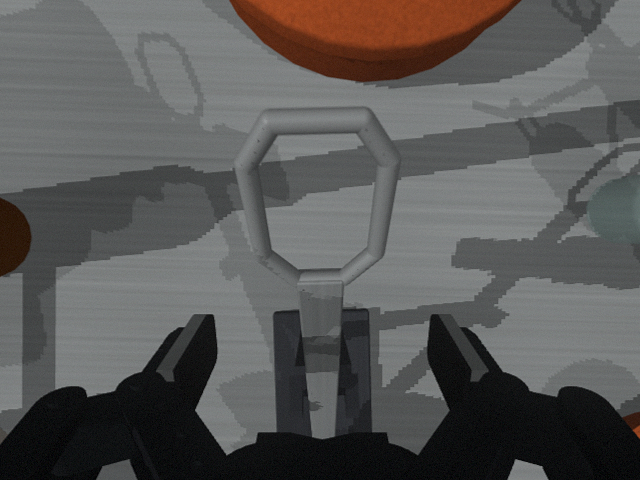

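Request:
servo_tool(
  increments=[
    [[0, 0, 0, 0, 0, 0, 0.4], [0, 0, 0, 0, 0, 0, 0.2], [0, 0, 0, 0, 0, 0, 0], [0, 0, 0, 0, 0, 0, 0], [0, 0, 0, 0, 0, 0, 0], [0, 0, 0, 0, 0, 0, 0], [0, 0, 0, 0, 0, 0, 0], [0, 0, 0, 0, 0, 0, 0]],
  ],
  squeeze=90,
)

```text
t: 19.25
tool_pos: [0.6102, 0.2244, 0.1242]
tcp_rot: [[0.028, -0.958, 0.286], [-1.0, -0.03, -0.004], [0.012, -0.286, -0.958]]
contact_force: [-1.1, -1.5, 3.1]
gripper_width: 0.0118
```

Request:
servo_tool(
  increments=[
    [[0, -0.036, -0.12, 0, 0, 0, 0], [0, -0.036, -0.12, 0, 0, 0, 0], [0, -0.072, -0.24, 0, 0, 0, 0], [0, -0.072, -0.24, 0, 0, 0, 0], [0, -0.072, -0.24, 0, 0, 0, 0], [0, -0.072, -0.24, 0, 0, 0, 0], [0, -0.072, -0.24, 0, 0, 0, 0], [0, 0, 0, 0, 0, 0, 0]],
  ],
)

```text
t: 19.92
tool_pos: [0.6118, 0.227, 0.3113]
tcp_rot: [[0.028, -0.955, 0.296], [-1.0, -0.029, -0.002], [0.01, -0.296, -0.955]]
contact_force: [0.1, 0.9, -0.3]
gripper_width: 0.0115
```

```bash
python3 - <<'E'
from rel import *
from kin import ik,Rtool
o=robot.observe();print(o['tool_pos'],o['contact_force'],o['joint_pos'],o['gripper_width'])
a=robot.grab_frame('wrist')[:,:,::-1].copy();cv2.imwrite('pics/w15.png',a)
q=o['joint_pos'];F=np.diag([-1,-1,1.])
for ph,pos in((20,(.5,.22,.33)),(20,(.42,.1,.33)),(20,(.42,-.05,.33)),(20,(.42,-.167,.33)),(40,(.42,-.167,.33)),(60,(.42,-.167,.33)),(62,(.45,-.167,.24))):
    q,e=ik(np.array(pos),Rtool(ph)@F,q);print(ph,pos,np.round(q,2),round(e,4))
E
```

```text
[0.61178471 0.22701446 0.31132304] [ 0.11386314  0.85423601 -0.28129314] [ 0.19713149  0.41213799  1.08097412 -0.06112225  1.35396948  1.74299758] 0.011541016026709195
20 (0.5, 0.22, 0.33) [ 0.23  0.19  1.36 -0.08  1.25  1.82] 0.0
20 (0.42, 0.1, 0.33) [-0.05 -0.04  1.61  0.02  1.22  1.51] 0.0
20 (0.42, -0.05, 0.33) [-0.5  -0.06  1.63  0.17  1.26  1.04] 0.0
20 (0.42, -0.167, 0.33) [-0.78  0.01  1.57  0.25  1.32  0.76] 0.0
40 (0.42, -0.167, 0.33) [-0.96 -0.09  1.79  0.64  1.09  0.41] 0.0
60 (0.42, -0.167, 0.33) [-1.14 -0.11  2.01  1.15  1.04 -0.1 ] 0.0
62 (0.45, -0.167, 0.24) [-1.05  0.12  2.17  1.48  0.88 -0.55] 0.0
```

View pics/w15.png

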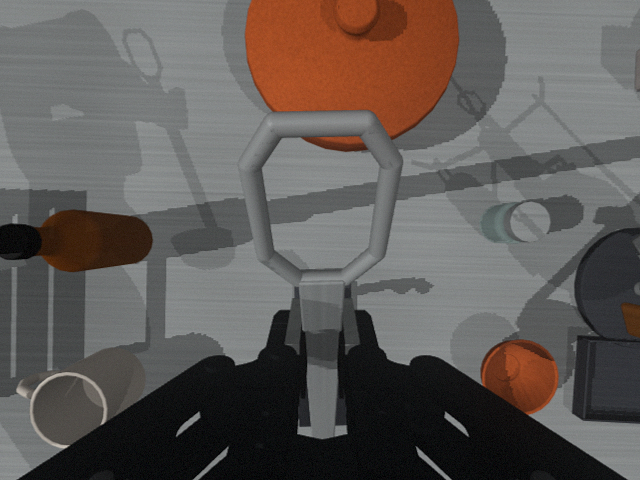

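Request:
servo_tool(
  increments=[
    [[0.22, 0.19, -0.09, 0, 0, 0, 0], [0.22, 0.19, -0.09, 0, 0, 0, 0], [0.25, 0.18, -0.09, 0, 0, 0, 0], [0.25, 0.18, -0.09, 0, 0, 0, 0], [0.26, 0.15, -0.08, 0, 0, 0, 0], [0.26, 0.15, -0.05, 0, 0, 0, 0], [0.26, 0.15, -0.05, 0, 0, 0, 0], [0.26, 0.15, -0.05, 0, 0, 0, 0], [0.26, 0.14, -0.04, 0, 0, 0, 0], [0.26, 0, 0, 0, 0, 0, 0]],
  ],
)

```text
t: 20.8
tool_pos: [0.4242, -0.0788, 0.3289]
tcp_rot: [[0.027, -0.958, 0.284], [-1.0, -0.029, -0.003], [0.011, -0.284, -0.959]]
contact_force: [1.3, 0.4, -0.1]
gripper_width: 0.0116
```

```bash
python3 - <<'E'
from rel import *
from kin import Rtool
o=robot.observe();print(o['tool_pos'],o['tcp_rot'],o['joint_pos']);rel([.42,-.166,.33],Rtool(20)@np.diag([-1,-1,1.]))
E
```

```text
[ 0.42423039 -0.07878271  0.32886479] [[ 0.02737431 -0.9583836   0.28416812]
 [-0.9995615  -0.02945373 -0.00304633]
 [ 0.01128937 -0.28396012 -0.95876963]] [-0.54678388 -0.01488465  1.58265779  0.15013667  1.32696643  0.97679101]
t 20.8 shift units [ 0.726  0.053 -0.017] turn units [ 0.0097 -0.0003  0.0047]
```

Request:
servo_tool(
  increments=[
    [[0.245, 0.02, 0, 0, 0, 0.0047, 0], [0.245, 0.02, 0, 0, 0, 0, 0], [0.235, 0.02, 0, 0.01, 0, 0, 0], [0, 0, 0, 0.0165, 0, 0, 0], [0, 0, 0, 0.0165, 0, 0, 0], [0, 0, 0, 0.0165, 0, 0, 0], [0, 0, 0, 0.0165, 0, 0, 0], [0, 0, 0, 0.0165, 0, 0, 0], [0, 0, 0, 0.0165, 0, 0, 0], [0, 0, 0, 0.0165, 0, 0, 0]],
  ],
)

```text
t: 21.63
tool_pos: [0.4203, -0.1653, 0.3276]
tcp_rot: [[-0.004, -0.469, 0.883], [-1.0, -0.002, -0.005], [0.004, -0.883, -0.469]]
contact_force: [-0.2, 0.5, -0.8]
gripper_width: 0.0119
```

Request:
servo_tool(
  increments=[
    [[0, 0, 0, 0, 0, 0, 0], [0, 0, 0, 0, 0, 0, 0]],
  ],
)

```text
t: 21.8
tool_pos: [0.4202, -0.1655, 0.3268]
tcp_rot: [[-0.003, -0.477, 0.879], [-1.0, 0.001, -0.003], [-0.0, -0.879, -0.477]]
contact_force: [0.4, -0.4, -0.2]
gripper_width: 0.0118
```

```bash
python3 - <<'E'
from rel import *
from kin import Rtool
o=robot.observe();print(o['tool_pos'],o['tcp_rot'],o['joint_pos']);rel([.42,-.166,.33],Rtool(62)@np.diag([-1,-1,1.]))
for n in('wrist','side','scene'): cv2.imwrite(f'pics/{n}16.png',robot.grab_frame(n)[:,:,::-1])
b=cv2.imread('pics/side16.png');crop(b,220,130,400,330,4,'pics/d16c.png')
b=cv2.imread('pics/scene16.png');crop(b,220,90,400,270,4,'pics/s16c.png')
E
```

```text
[ 0.42024851 -0.165527    0.32681516] [[-2.91852409e-03 -4.77221744e-01  8.78778066e-01]
 [-9.99995741e-01  1.39788443e-03 -2.56197884e-03]
 [-5.79816450e-06 -8.78781801e-01 -4.77223791e-01]] [-1.14569076 -0.10841242  2.03791071  1.19137252  1.03668643 -0.14342256]
t 21.8 shift units [ 0.004 -0.022 -0.014] turn units [ 0.0014 -0.0004 -0.0002]
```

View pics/wrist16.png

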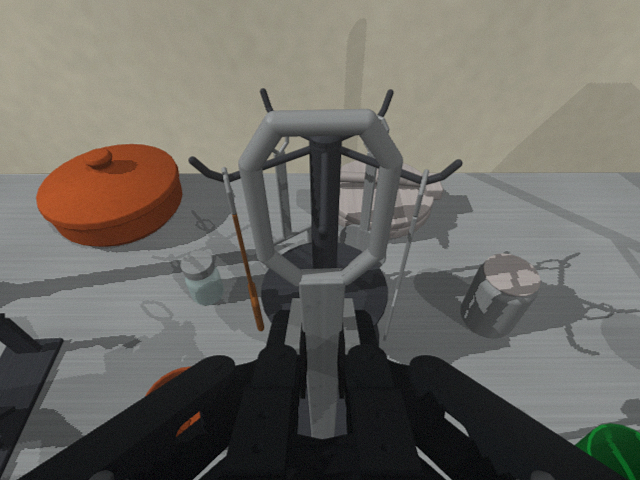

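View pics/d16c.png

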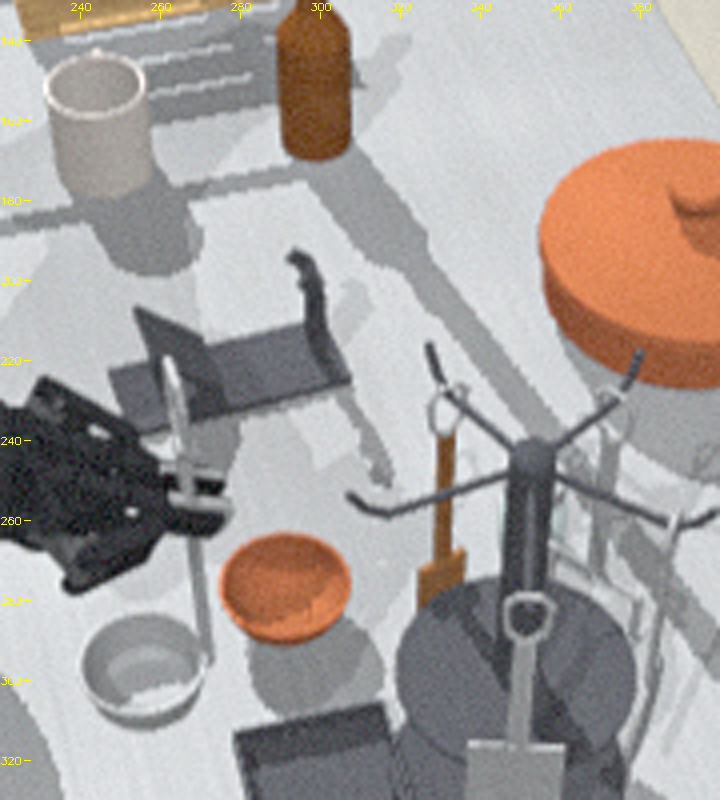

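View pics/s16c.png

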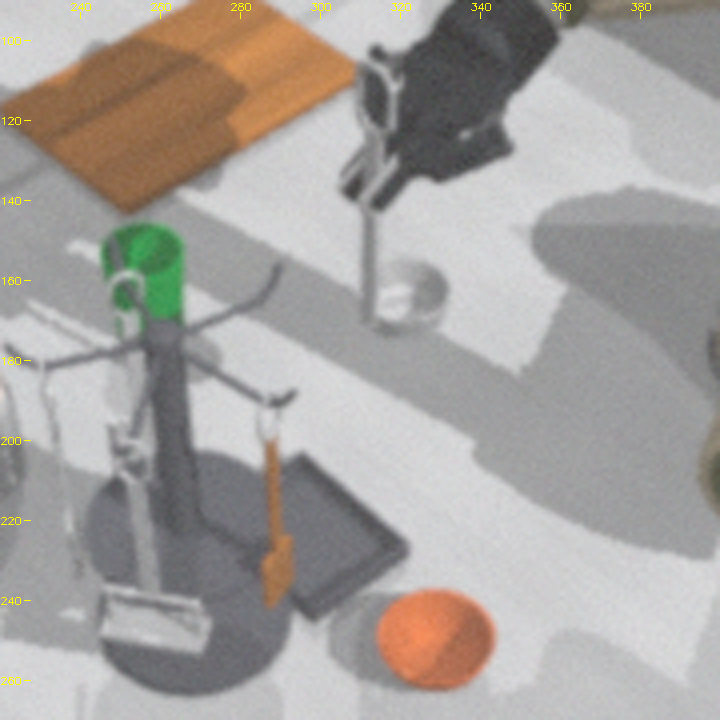

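```bash
python3 - <<'E'
from rel import *
S,D=pose('scene'),pose('side')
X,e=tri([S,D],[(315.5,102.5),(262,219.5)]);print('loop outer top',X,e)
X,e=tri([S,D],[(312.5,169),(272,293)]);print('strap foot',X,e)
P=pose('wrist')
c,f=K('wrist')
for u,v,d in((320,136,.083),(320,136,.088)):
    q=np.array([(u-c['cx'])/f*d,(v-c['cy'])/f*d,d,1]);x=(c['hand_eye']@q)[:3];o=robot.observe();print('loop inner top',o['tool_pos']+o['tcp_rot']@x)
for z,x in((.313,.498),(.290,.5174)): print(proj(P,[x,-.168,z]))
E
python3 -c "
import sys;sys.path.insert(0,'.')
from h import *
a=cv2.imread('pics/wrist16.png');crop(a,230,90,420,290,4,'pics/w16c.png')"
```

```text
loop outer top [ 0.40935654 -0.1620551   0.43452638] [np.float64(3.2162672874949036), np.float64(3.216267287494903)]
strap foot [ 0.41442269 -0.16567887  0.20092857] [np.float64(2.337910553979298), np.float64(2.3379105539792584)]
loop inner top [ 0.41818988 -0.1646884   0.41944219]
loop inner top [ 0.42268187 -0.16467633  0.41680534]
[325.85955348 227.80332363]
[325.18858601 232.2497808 ]
```

View pics/w16c.png

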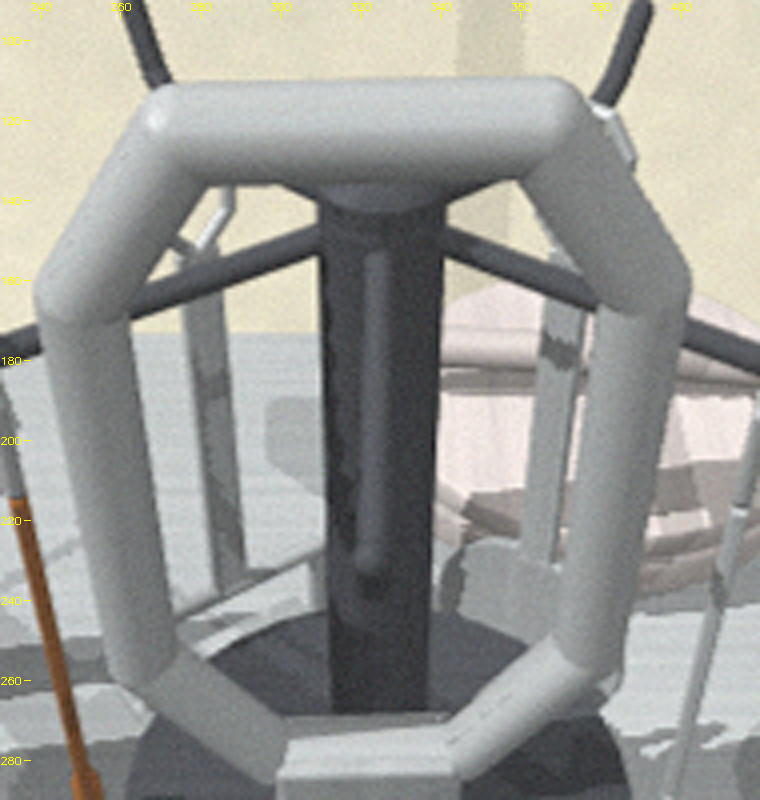

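Request:
servo_tool(
  increments=[
    [[0.005, 0.215, 0.117, 0, 0, 0, 0], [0.005, 0.215, 0.117, 0, 0, 0, 0], [0, 0.215, 0.117, 0, 0, 0, 0], [0, 0, 0, 0, 0, 0, 0], [0, -0.073, 0.134, 0, 0, 0, 0], [0, -0.073, 0.134, 0, 0, 0, 0], [0, -0.073, 0.134, 0, 0, 0, 0], [0, 0, 0, 0, 0, 0, 0], [0, 0, 0, 0, 0, 0, 0]],
  ],
)

```text
t: 22.7
tool_pos: [0.4774, -0.1663, 0.2421]
tcp_rot: [[0.002, -0.472, 0.882], [-1.0, -0.005, -0.0], [0.005, -0.882, -0.472]]
contact_force: [-0.2, -0.0, -1.0]
gripper_width: 0.0119
```

```bash
python3 - <<'E'
from rel import *
from kin import Rtool
o=robot.observe();print(o['tool_pos'],o['tcp_rot'],o['joint_pos'],o['contact_force']);rel([.478,-.166,.239],Rtool(62)@np.diag([-1,-1,1.]))
for n in('wrist','side','scene'): cv2.imwrite(f'pics/{n}17.png',robot.grab_frame(n)[:,:,::-1])
b=cv2.imread('pics/side17.png');crop(b,230,170,380,330,5,'pics/d17c.png')
b=cv2.imread('pics/scene17.png');crop(b,220,110,370,270,4,'pics/s17c.png')
P=pose('wrist',o)
for z,x in((.313,.498),(.290,.5174)): print(proj(P,[x,-.166,z]))
E
```

```text
[ 0.47737391 -0.16630955  0.24213055] [[ 2.30198671e-03 -4.71554952e-01  8.81833674e-01]
 [-9.99986339e-01 -5.22387667e-03 -1.83015969e-04]
 [ 4.69289244e-03 -8.81821206e-01 -4.71560535e-01]] [-0.9595255   0.15033057  2.11064425  1.51362661  0.80846391 -0.51472435] [-0.22316488 -0.0131597  -0.99661647]
t 22.7 shift units [-0.003  0.021  0.017] turn units [ 0.0004 -0.      0.0008]
[321.73134108 153.64961408]
[321.537138   176.96763715]
```

View pics/wrist17.png

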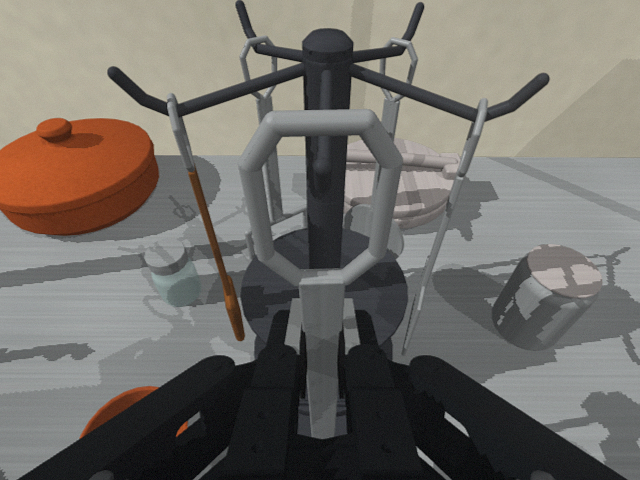

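View pics/d17c.png

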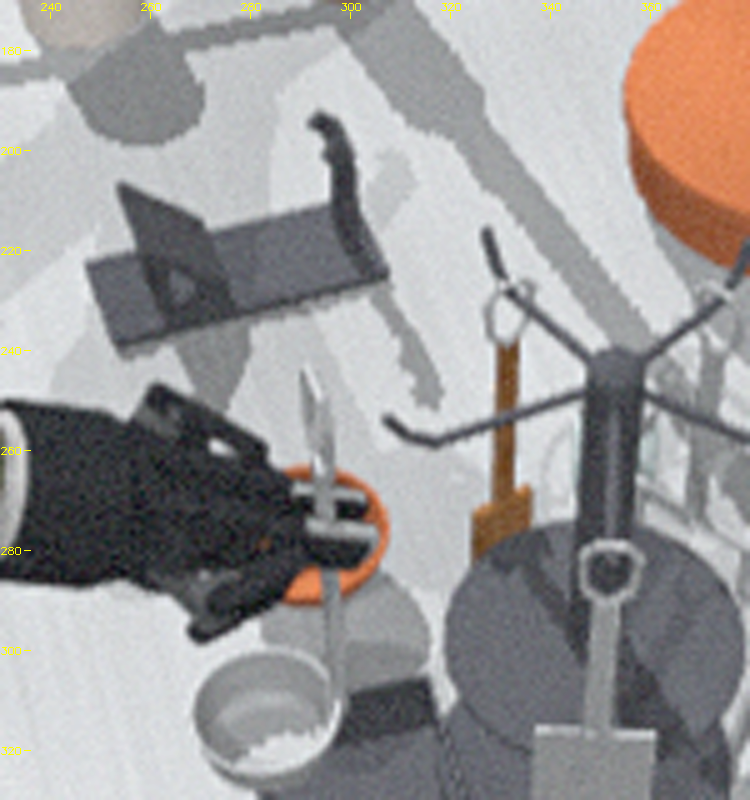

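View pics/s17c.png

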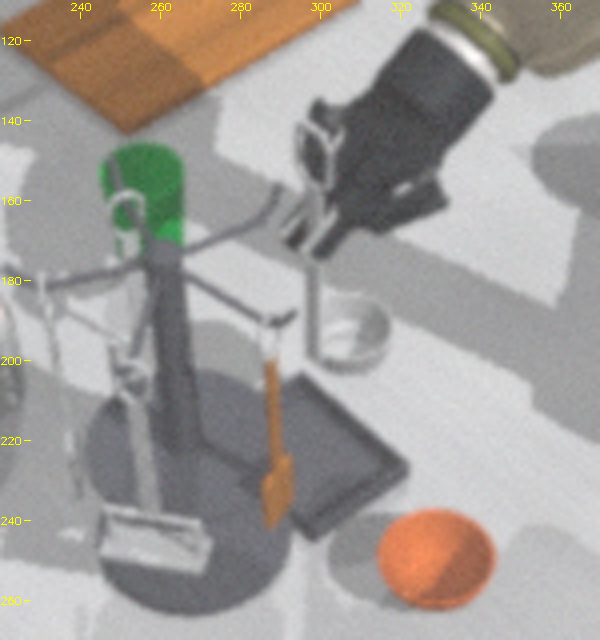

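```bash
python3 - <<'E'
from h import *
a=cv2.imread('pics/wrist17.png');crop(a,230,20,420,290,3,'pics/w17c.png')
S,D=pose('scene'),pose('side')
print(tri([S,D],[(299,139.5),(291.5,244)]))
print(tri([S,D],[(280,157),(307.5,254)]))
E
```

```text
(array([ 0.46545065, -0.16287058,  0.34604147]), [np.float64(1.376916708394031), np.float64(1.3769167083939435)])
(array([ 0.50819187, -0.17463585,  0.30828151]), [np.float64(11.338772737071011), np.float64(11.338772737071043)])
```

View pics/w17c.png

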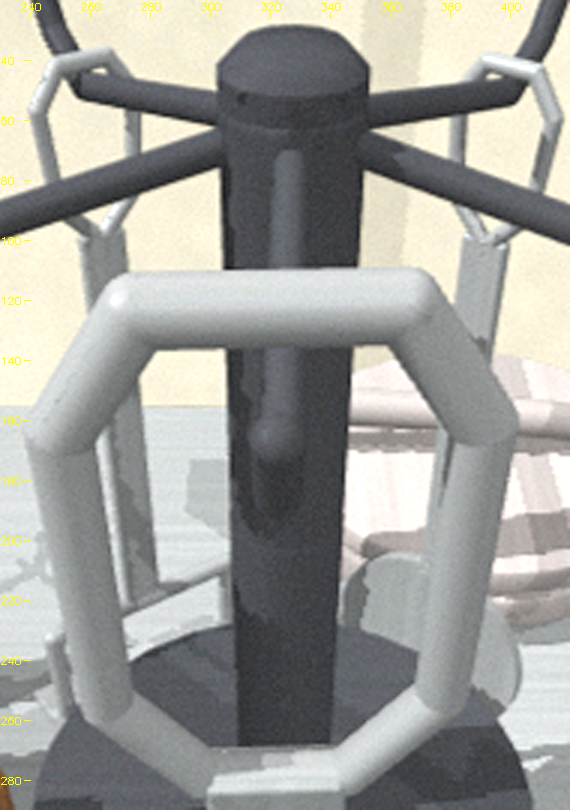

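Request:
servo_tool(
  increments=[
    [[0, -0.015, 0.073, 0, 0, 0, 0], [0, -0.015, 0.073, 0, 0, 0, 0], [0, -0.015, 0.073, 0, 0, 0, 0], [0, 0, 0, 0, 0, 0, 0]],
  ],
)

```text
t: 23.18
tool_pos: [0.5033, -0.167, 0.2324]
tcp_rot: [[0.0, -0.473, 0.881], [-1.0, -0.003, -0.002], [0.003, -0.881, -0.473]]
contact_force: [-0.2, -1.0, -0.6]
gripper_width: 0.0122
```

Request:
servo_tool(
  increments=[
    [[0, -0.015, 0.073, 0, 0, 0, 0], [0, -0.015, 0.073, 0, 0, 0, 0], [0, 0, 0, 0, 0, 0, 0], [0, 0, 0, 0, 0, 0, 0]],
  ],
)

```text
t: 23.52
tool_pos: [0.5196, -0.1667, 0.2274]
tcp_rot: [[0.0, -0.473, 0.881], [-1.0, -0.003, -0.001], [0.003, -0.881, -0.473]]
contact_force: [0.3, -0.4, -0.7]
gripper_width: 0.0121
```

```bash
python3 - <<'E'
from rel import *
from kin import Rtool
o=robot.observe();print(o['tool_pos'],o['contact_force'],o['joint_pos'])
for n in('wrist','side'): cv2.imwrite(f'pics/{n}18.png',robot.grab_frame(n)[:,:,::-1])
b=cv2.imread('pics/side18.png');crop(b,260,200,380,340,5,'pics/d18c.png')
b=cv2.imread('pics/wrist18.png');crop(b,230,0,420,290,2,'pics/w18c.png')
E
```

```text
[ 0.51956437 -0.16665056  0.22742453] [ 0.30634587 -0.35803653 -0.72756063] [-0.85026886  0.23925036  2.04695965  1.60823304  0.72299209 -0.54664566]
```

View pics/w18c.png

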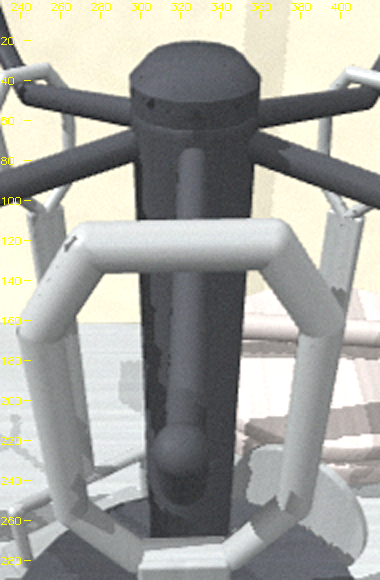

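View pics/d18c.png

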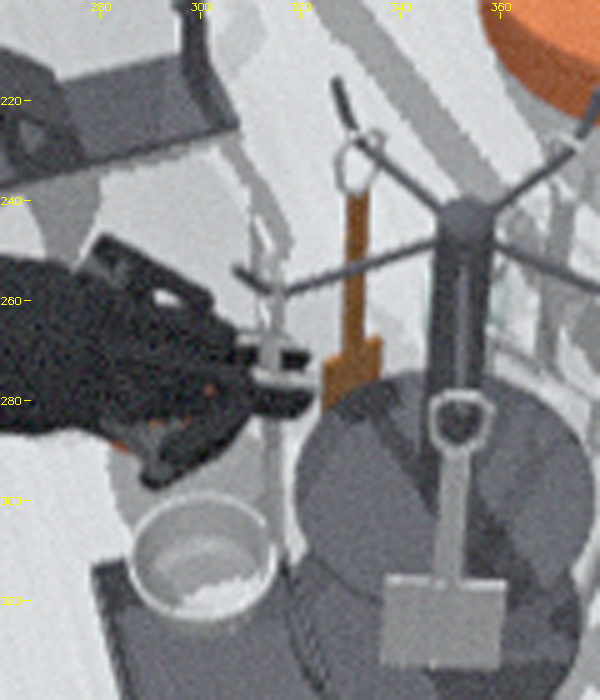

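Request:
servo_tool(
  increments=[
    [[0, 0.05, 0.027, 0, 0, 0, 0], [0, 0.05, 0.027, 0, 0, 0, 0], [0, 0.04, 0.021, 0, 0, 0, 0], [0, 0, 0, 0, 0, 0, 0], [0, 0, 0, 0, 0, 0, 0]],
  ],
)

```text
t: 24.03
tool_pos: [0.519, -0.1671, 0.2087]
tcp_rot: [[-0.001, -0.473, 0.881], [-1.0, -0.002, -0.003], [0.003, -0.881, -0.473]]
contact_force: [-0.6, 0.4, -0.8]
gripper_width: 0.0119
```

Request:
servo_tool(
  increments=[
    [[0, 0.015, 0.008, 0, 0, 0, 0], [0, 0, 0, 0, 0, 0, 0], [0, 0, 0, 0, 0, 0, 0]],
  ],
)

```text
t: 24.28
tool_pos: [0.5192, -0.1671, 0.2069]
tcp_rot: [[-0.001, -0.473, 0.881], [-1.0, -0.003, -0.003], [0.004, -0.881, -0.473]]
contact_force: [0.4, 0.8, -0.6]
gripper_width: 0.012
```

Request:
servo_tool(
  increments=[
    [[0, 0.015, 0.008, 0, 0, 0, 0], [0, 0, 0, 0, 0, 0, 0], [0, 0, 0, 0, 0, 0, 0]],
  ],
)

```text
t: 24.53
tool_pos: [0.5192, -0.1671, 0.2046]
tcp_rot: [[-0.001, -0.473, 0.881], [-1.0, -0.003, -0.002], [0.004, -0.881, -0.473]]
contact_force: [-0.4, 0.2, -1.1]
gripper_width: 0.012
```

```bash
python3 - <<'E'
from rel import *
o=robot.observe();print(o['tool_pos'],o['contact_force'],o['joint_pos'])
for n in('wrist','side'): cv2.imwrite(f'pics/{n}19.png',robot.grab_frame(n)[:,:,::-1])
b=cv2.imread('pics/side19.png');crop(b,260,200,380,340,5,'pics/d19c.png')
b=cv2.imread('pics/wrist19.png');crop(b,230,0,420,290,2,'pics/w19c.png')
E
```

```text
[ 0.5191592  -0.16706076  0.20457129] [-0.4134277   0.17289496 -1.09972262] [-0.85157687  0.29062282  2.08094282  1.70429109  0.73051585 -0.67536441]
```

View pics/w19c.png

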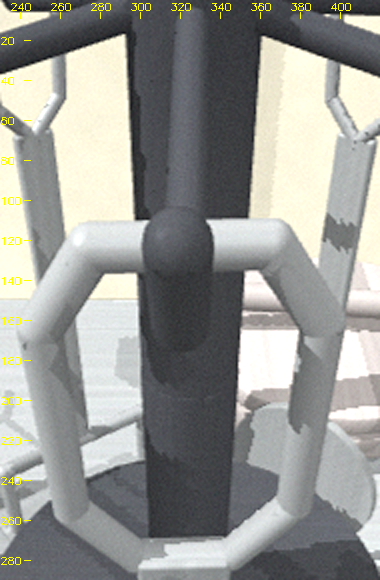

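View pics/d19c.png

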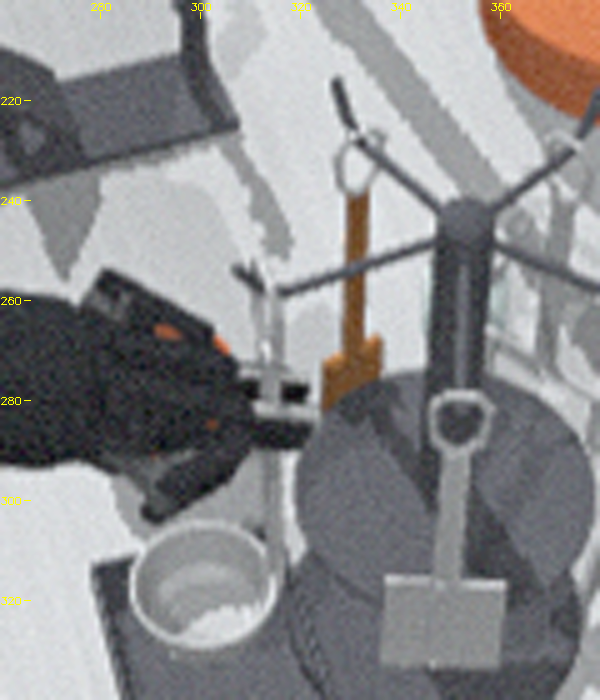

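Request:
servo_tool(
  increments=[
    [[0, 0.015, 0.008, 0, 0, 0, 0], [0, 0, 0, 0, 0, 0, 0], [0, 0, 0, 0, 0, 0, 0]],
  ],
)

```text
t: 24.88
tool_pos: [0.5192, -0.1671, 0.2025]
tcp_rot: [[-0.001, -0.473, 0.881], [-1.0, -0.003, -0.002], [0.004, -0.881, -0.473]]
contact_force: [-0.3, 0.3, -1.5]
gripper_width: 0.0121
```

Request:
servo_tool(
  increments=[
    [[0, 0.008, 0.004, 0, 0, 0, 0], [0, 0, 0, 0, 0, 0, 0], [0, 0, 0, 0, 0, 0, 0]],
  ],
)

```text
t: 25.13
tool_pos: [0.5192, -0.1671, 0.2016]
tcp_rot: [[-0.001, -0.473, 0.881], [-1.0, -0.003, -0.002], [0.004, -0.881, -0.473]]
contact_force: [1.1, 0.4, 0.1]
gripper_width: 0.0119
```

Request:
servo_tool(
  increments=[
    [[0, 0.008, 0.004, 0, 0, 0, 0], [0, 0, 0, 0, 0, 0, 0], [0, 0, 0, 0, 0, 0, 0]],
  ],
)

```text
t: 25.38
tool_pos: [0.5194, -0.1672, 0.2009]
tcp_rot: [[-0.001, -0.472, 0.882], [-1.0, -0.003, -0.002], [0.004, -0.882, -0.472]]
contact_force: [1.1, -0.2, 4.4]
gripper_width: 0.0116
```

Request:
servo_tool(
  increments=[
    [[0, -0.004, -0.002, 0, 0, 0, 0], [0, 0, 0, 0, 0, 0, 0.15], [0, 0, 0, 0, 0, 0, 0.22], [0, 0, 0, 0, 0, 0, 0.3], [0, 0, 0, 0, 0, 0, 0.4], [0, 0, 0, 0, 0, 0, 0.4], [0, 0, 0, 0, 0, 0, 0.4]],
  ],
)

```text
t: 25.97
tool_pos: [0.519, -0.167, 0.2008]
tcp_rot: [[-0.001, -0.473, 0.881], [-1.0, -0.003, -0.002], [0.004, -0.881, -0.473]]
contact_force: [-0.3, 0.4, 0.2]
gripper_width: 0.0341
```

```bash
python3 - <<'E'
from rel import *
o=robot.observe();print(o['tool_pos'],o['contact_force'],o['gripper_width'])
for n in('wrist','side'): cv2.imwrite(f'pics/{n}20.png',robot.grab_frame(n)[:,:,::-1])
b=cv2.imread('pics/side20.png');crop(b,260,200,380,340,5,'pics/d20c.png')
E
```

```text
[ 0.51904838 -0.16701947  0.20080743] [-0.32526083  0.40571722  0.24470014] 0.03413100453623872
```

View pics/wrist20.png

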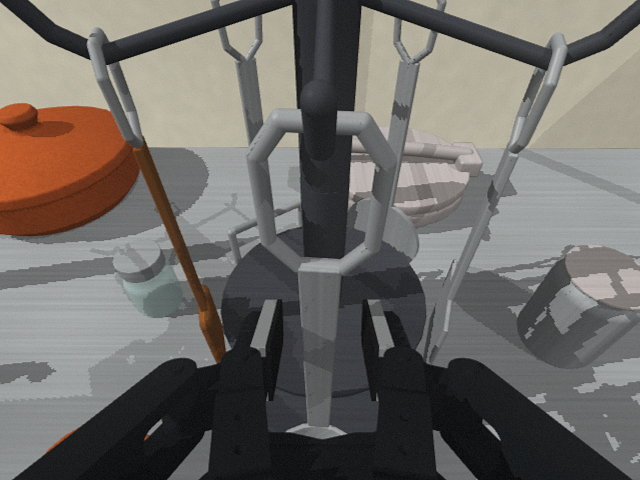

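View pics/d20c.png

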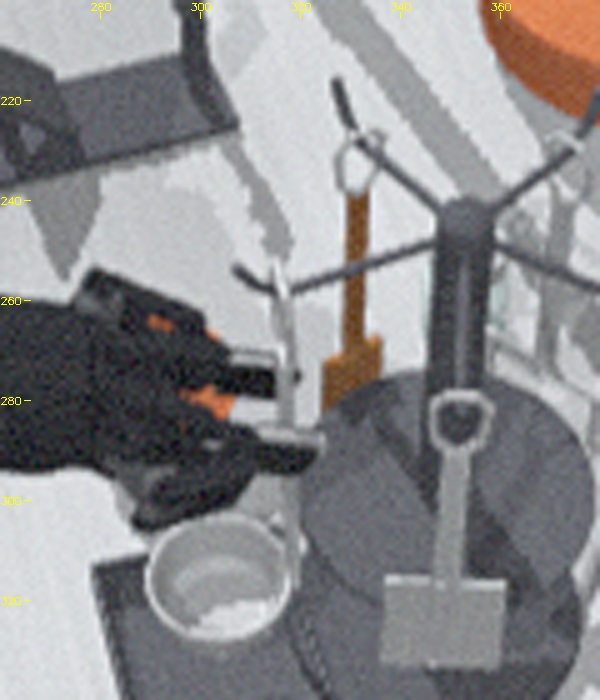

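Request:
servo_tool(
  increments=[
    [[0, 0, -0.03, 0, 0, 0, 0.5], [0, 0, -0.08, 0, 0, 0, 0.5], [0, 0, -0.15, 0, 0, 0, 0.5], [0, 0, -0.25, 0, 0, 0, 0.5], [0, 0, -0.25, 0, 0, 0, 0.5], [0, 0, -0.25, 0, 0, 0, 0.5], [0, 0, 0, 0, 0, 0, 0.5], [0, 0, 0, 0, 0, 0, 0.5], [0, 0, 0, 0, 0, 0, 0.5], [0, 0, 0, 0, 0, 0, 0.5]],
  ],
)

```text
t: 26.9
tool_pos: [0.4128, -0.1665, 0.2579]
tcp_rot: [[0.0, -0.473, 0.881], [-1.0, -0.003, -0.001], [0.003, -0.881, -0.473]]
contact_force: [0.5, 0.1, 0.3]
gripper_width: 0.0429
```

```bash
python3 - <<'E'
from rel import *
o=robot.observe();print(o['t'],o['tool_pos'],o['contact_force'],o['gripper_width'])
for n in('wrist','side','scene'): cv2.imwrite(f'pics/{n}21.png',robot.grab_frame(n)[:,:,::-1])
b=cv2.imread('pics/side21.png');crop(b,260,200,380,340,5,'pics/d21c.png')
b=cv2.imread('pics/scene21.png');crop(b,220,110,370,270,4,'pics/s21c.png')
E
```

```text
26.9 [ 0.41278457 -0.16646991  0.25788569] [0.54480169 0.09749292 0.26642107] 0.04286182001066961
```

View pics/wrist21.png

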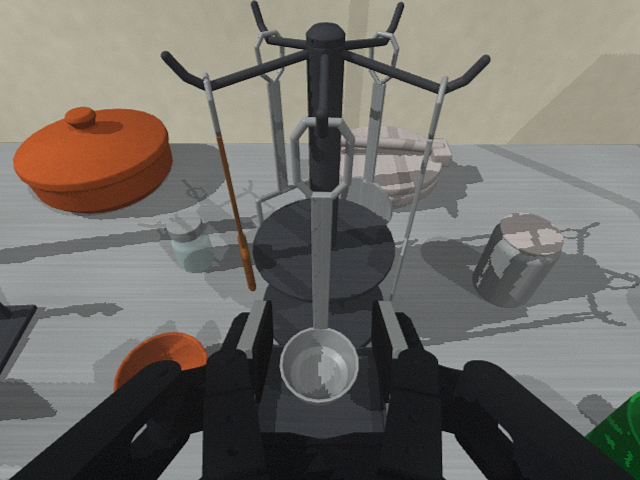

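View pics/d21c.png

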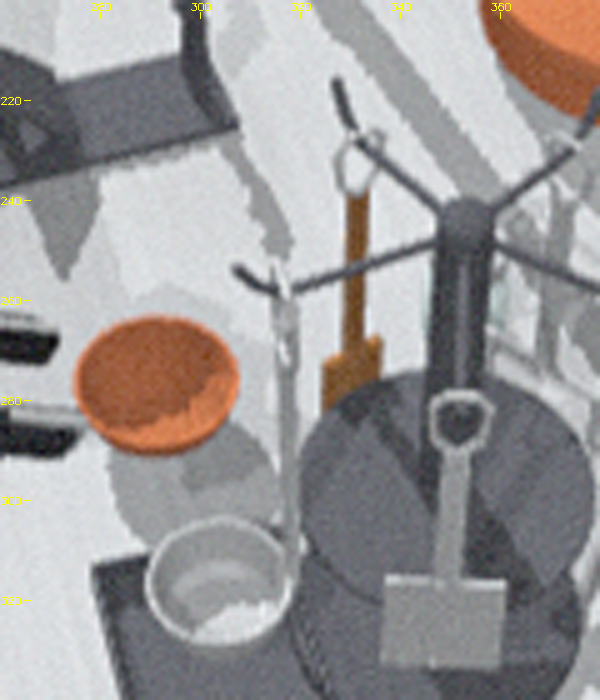

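View pics/s21c.png

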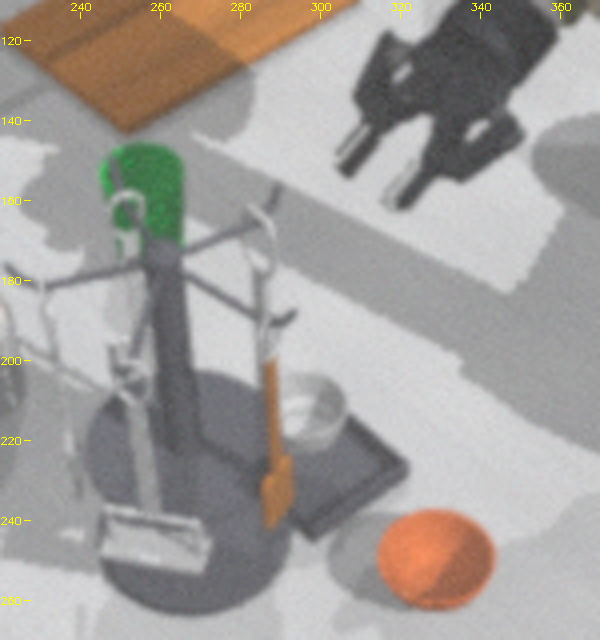

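Request:
servo_tool(
  increments=[
    [[0, 0, -0.25, 0, 0, 0, 0.5], [0, 0, -0.1, 0, 0, 0, 0.5], [0, 0, 0, 0, 0, 0, 0.5], [0, 0, 0, 0, 0, 0, 0.5], [0, 0, 0, 0, 0, 0, 0.5], [0, 0, 0, 0, 0, 0, 0.5], [0, 0, 0, 0, 0, 0, 0.5], [0, 0, 0, 0, 0, 0, 0.5], [0, 0, 0, 0, 0, 0, 0.5], [0, 0, 0, 0, 0, 0, 0.5]],
  ],
)

```text
t: 27.88
tool_pos: [0.3754, -0.1666, 0.278]
tcp_rot: [[-0.0, -0.473, 0.881], [-1.0, -0.003, -0.002], [0.003, -0.881, -0.473]]
contact_force: [-0.3, -0.5, -0.0]
gripper_width: 0.0425
```

```bash
python3 - <<'E'
from rel import *
o=robot.observe();print(o['t'],o['tool_pos'],o['contact_force'])
P=pose('wrist',o)
w=robot.grab_frame('wrist')[:,:,::-1].copy();cv2.imwrite('pics/wrist22.png',w)
a=robot.grab_frame('side').astype(int)
for _ in range(4): b=robot.grab_frame('side').astype(int)
d=np.abs(a-b).max(2)[200:350,270:420];print('side diff max/95',d.max(),(d>25).sum())
S,D=pose('scene'),pose('side')
print('strap foot',tri([P,D],[(0,0),(0,0)])[0]*0)
b0=cv2.imread('pics/side21.png');print('vs earlier',(np.abs(b0[:,:,::-1].astype(int)-b).max(2)[200:350,290:420]>30).sum())
E
```

```text
27.8833 [ 0.37542317 -0.16660912  0.27804238] [-0.32207371 -0.49284107 -0.04669362]
side diff max/95 22 0
strap foot [ 0. -0.  0.]
vs earlier 1
```

View pics/wrist22.png

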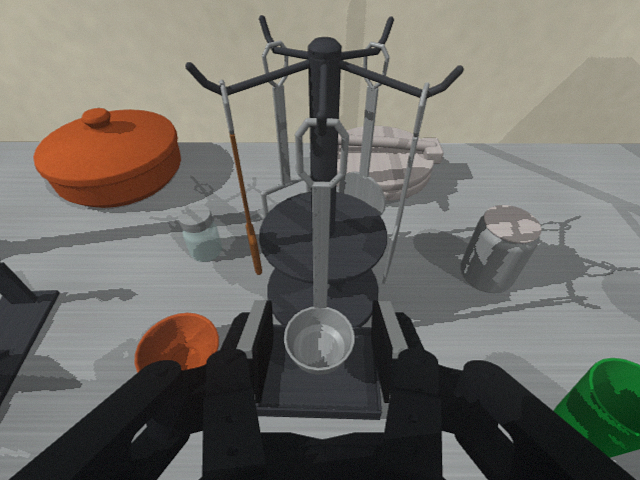

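```bash
python3 - <<'E'
from rel import *
P,D=pose('wrist'),pose('side')
a,e=tri([P,D],[(323,119),(316,253)]);b,f=tri([P,D],[(320.5,306),(317.5,315)])
print('loop top',a,e,'foot',b,f);d=a-b;print('tilt deg',np.degrees(np.arccos(d[2]/np.linalg.norm(d))),np.linalg.norm(d))
robot.finish_job()
E
```

```text
loop top [ 0.51751859 -0.16562589  0.2985844 ] [np.float64(2.891364421788553), np.float64(2.8913644217885284)] foot [ 0.52277594 -0.16772982  0.07338251] [np.float64(2.2330830472884884), np.float64(2.233083047288545)]
tilt deg 1.4404006245010796 0.2252730757279524
the job is handed in; nothing more can be done
```

The ladle hangs by its loop on the empty hook over the drip tray, and I handed the job in at about 28 s of the 66 s allowed. The hand-in gives no verdict.

**What I did:** I pushed the empty hook's wire with shut fingers through about 180° until it pointed over the tray. I then lifted the ladle, but a joint limit stopped the arm reaching the hook with that grip. I set the ladle back in its rest, turned the gripper half a turn, gripped it again, and threaded the loop over the hook tip. I lowered it until the wrist felt about 4 N, opened the fingers and backed off.

**Last checks:**
- **Hook angle:** measured after the turn (not re-measured at the end), it was about 1° off straight over the tray. The later wrist views still show the hook in line with the tray.
- **Ladle position:** the top of the loop is about 82 mm in front of the axis, centred within about 2 mm, and about 0.295 m high. The handle is about 1.4° from vertical, with the bowl down.
- **Stillness:** side views about 0.2 s and about 1 s apart showed no movement, and the gripper is clear of everything.
- **Other things on the table:** I did not measure their positions. None appeared to have moved in the pictures.

**Small disagreements:** the camera points agreed to about 2–3 mm. The ladle's sideways position in its rest read about 15 mm differently between cameras, so I used the close wrist view.

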